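# Pack the copper vacuum tees under the sticking cover

### The arm

A 7-joint arm with a two-finger parallel gripper is mounted at the origin on the work surface. World frame = base frame: x ahead of the robot, y to its left, z up, the work surface at z = 0. Lengths are in m, angles in rad, forces in N, time in s.
With the tool pointing down it reaches from about 0.425 to 0.925 m from the base axis. Payload 6.8 kg.
Tool frame: the origin (TCP) lies midway between the tips of the shut fingers; the grasp point (between the pads) lies 19 mm behind it; z points along the fingers, y is the direction in which the jaws open and shut (so a half turn about z gives the same grasp; the last joint's range is limited). The gripper opens to 85 mm and grips with 20 to 120 N. Pads are 22 mm wide; open, the fingers measure 114 mm over their backs; the gripper's body (76 mm by 85 mm) begins 54 mm behind the grasp point. The pads swing forward as they close: fully open they stand 13 mm farther back than shut.
Start: joints at [1.094, 0.477, 0.022, 1.555, -0.011, 1.109, -0.083], TCP at [0.243, -0.63, 0.231] pointing down, gripper open.
Joint ranges: [-2.96, 2.96], [-0.34, 2.1], [-1.41, 1.46], [0.24, 2.44], [-1.37, 4.51], [0.17, 1.92], [-2.96, 2.96]. Speed limits (rad/s): [2.39, 2.39, 3.14, 3.14, 3.14, 3.14, 3.14].

### API

Orientations are given as a 3x3 rotation matrix whose columns are the frame's x, y, z axes.
In Python, from plant import ctrl gives the robot as it stands.
- The arm moves only by the tool apply_moves, never from a script. Its argument "motion" is a list of rows, each a list of 7 numbers: the turn, a rotation vector about the tool's x, y, z in degrees, then the shift along the tool's x, y, z in m, then the opening, from 0 (shut) to 1 (fully open). A call has 1 to 20 rows; each row is the pose to reach, as a shift and turn from the pose commanded when the call began, along the tool's axes at that moment; what a row does not reach only later rows make up. A row lasts 1/12 s, in which the tool goes at most 41.7 mm and 7.16 degrees, less where a joint would pass 70% of its speed; a pose out of reach is approached as far as the arm can. A call with a gripper value outside its range is refused whole. The fingers move at their own pace and stop on an object; "force" is the grip in N (left out, the last holds). Time passes only in rows, so rows that repeat a pose let the fingers close. It gives the time, the measured TCP pose, the force and the opening at its end, in the units of the state.
- ctrl.state(): the state, without advancing time (a new reading comes with each control period).
- ctrl.capture(name): name is "scene" or "top" or "wrist"; returns a dict with "img" (480x640x3 uint8, red, green, blue), "mtx" (3x3 intrinsics, pixels), "distortion" ([k1, k2, p1, p2, k3] as OpenCV has them; the pictures are not rectified), "rvec" (rotation vector, rad) and "tvec" (3), from world to camera coordinates, as OpenCV has them; the wrist camera has in their place "T_tool_cam" (4x4, takes a point from camera to tool coordinates, whose origin is the TCP and whose axes are the flange's). Camera axes: x right, y down, z forward; pixel columns grow to the right and rows downward; lengths in m; the calibration is good to about 2 mm. A picture is of the moment at which its call begins: read the wrist's pose just before it. There is no depth.
- ctrl.job_done(): hands the job in, once; it reports no verdict.
The state is a dict: "clock": time; "joint_pos": joint angles; "dq": joint speeds; "joint_efforts": joint torques, N m; "eef_pos": TCP position; "tool_rot": TCP orientation; "force": force on the tool from outside, world axes, zero at the start; "moment": the same for the moment, N m; "width": finger opening in m.
Only numpy, scipy, OpenCV 4.12 (cv2) and the standard library are available. Lean on these libraries where they do the work, as an engineer would, in place of code of your own. Each camera call takes 0.05 s, during which the arm holds its last target.

### The job

Put the copper vacuum tees away after the practical: slide the cover of the wooden case fully open without forcing it (it jams if pushed at one end only, so work its two brass posts a little in turn). Put every copper tee from the blue crate down in the case's compartment, leaving the silver ones in the crate, then work the cover fully shut and square again the same way. Leave the valve, the papers and the meter where they are.

Things in the scene. Friction and masses are not known exactly. Their poses are not given: they have to be found in the camera images.
- case: Wooden fittings case fixed to the bench, 260 (x) x 270 (y) x 102 mm high; origin at the centre of its underside, x away from the robot, z up (yaw within 0.12 rad). End walls 12 mm thick, 94 mm high; side walls end in lips 102 mm high. Its farther part is a solid deck 84 mm high; the nearer part is an open compartment. The cover slides along x on ledges 84 mm up.
- compartment (a point): Centre of the compartment's floor, 6 mm above the bench, at x -68 mm, y 0 of the case. Inside, the compartment is 100 mm (x) by 210 mm (y), 78 mm from floor to cover.
- cover_mid (a point): Pale sliding cover plate, about 0.6 kg, 120 (x) x 220 (y) x 10 mm, its top 94 mm above the bench, moving only along the case; point at the centre of its top. In the case's x it (and each post, when square) is at -58 mm fully shut, against the nearer end wall over the compartment, and at +58 mm fully open, against the farther end wall over the deck.
- post_left (a point): Left (case +y) of two round brass posts on the cover, 16 mm in diameter, rising 50 mm from its top, 90 mm either side of its middle; point on the axis, 25 mm above the cover's top. Pushed at one post only, that end swings ahead, pivoting about the other, and the cover jams when that post leads by about 18 mm; pushing the other post frees it. It takes a few newtons when not jammed.
- post_right (a point): Right (case -y) brass post of the same cover, 180 mm from the left one; otherwise as post_left. The cover has 2 mm of play at each side in its channels.
- crate: Blue open crate fixed to the bench, 230 (x) x 210 (y) x 40 mm high, walls and floor 5 mm thick; origin at the centre of its underside. Holds the tees. The case stands on one side of the robot and the crate on the other; which side varies.
- tee_a_mid (a point): Copper-coloured vacuum tee standing upright in the crate: 60 mm long (its x) between two end flanges 44 mm wide, 36 mm high, with a round upright stub (its z) 22 mm in diameter from its middle up to 70 mm above its underside; the stub is free to grip from 40 mm up. Point on the stub's axis, 35 mm above the underside. About 150 g. May be absent.
- tee_b_mid (a point): Copper-coloured vacuum tee standing upright in the crate: 60 mm long (its x) between two end flanges 44 mm wide, 36 mm high, with a round upright stub (its z) 22 mm in diameter from its middle up to 70 mm above its underside; the stub is free to grip from 40 mm up. Point on the stub's axis, 35 mm above the underside. About 150 g. May be absent.
- tee_c_mid (a point): Copper-coloured vacuum tee standing upright in the crate: 60 mm long (its x) between two end flanges 44 mm wide, 36 mm high, with a round upright stub (its z) 22 mm in diameter from its middle up to 70 mm above its underside; the stub is free to grip from 40 mm up. Point on the stub's axis, 35 mm above the underside. About 150 g. May be absent.
- tee_d_mid (a point): Copper-coloured vacuum tee standing upright in the crate: 60 mm long (its x) between two end flanges 44 mm wide, 36 mm high, with a round upright stub (its z) 22 mm in diameter from its middle up to 70 mm above its underside; the stub is free to grip from 40 mm up. Point on the stub's axis, 35 mm above the underside. About 150 g. May be absent.
- steel_a_mid (a point): Silver-coloured vacuum tee standing upright in the crate: 60 mm long (its x) between two end flanges 44 mm wide, 36 mm high, with a round upright stub (its z) 22 mm in diameter from its middle up to 70 mm above its underside; the stub is free to grip from 40 mm up. Point on the stub's axis, 35 mm above the underside. About 150 g. Stays in the crate.
- steel_b_mid (a point): Silver-coloured vacuum tee standing upright in the crate: 60 mm long (its x) between two end flanges 44 mm wide, 36 mm high, with a round upright stub (its z) 22 mm in diameter from its middle up to 70 mm above its underside; the stub is free to grip from 40 mm up. Point on the stub's axis, 35 mm above the underside. About 150 g. Stays in the crate.
- valve: Bystander: hand valve standing beyond the work, silver body with black knob, 60 mm across, 96 mm high; origin under its centre.
- notes: Bystander: stack of paper, 90 x 140 x 22 mm; origin under its centre.
- meter: Bystander: yellow hand meter lying flat, 70 x 110 x 45 mm; origin under its centre.
Not all that is in view belongs to the job. Leave any purple look-alike of the part that bears tee_c_mid alone.

How it is judged:
By the outcome, as a careful person would: the job done as asked, in the order asked, and still so for the second after the job is handed in, with the robot touching nothing.
Of tee_a, tee_b, tee_c, tee_d only 2 to 3 are there at a start; the rules pass over those that are not, and their reading is None.
At some moment in a run one of tee_a, tee_b, tee_c, tee_d may be knocked a few centimetres aside while the robot is not near it.
It also fails if it takes over 210 s, if anything falls off the work surface, if the arm or the gripper's body presses on something with over 40 N, if the wrist force passes 120 N, or if a joint passes its speed limit or range.

## Working session

There is one attempt and no reset: what is moved stays moved. The work goes in short steps, Python scripts to look and compute and a tool call to move; the robot and the scene stay as the last step left them, time stands still between calls to the robot, and variables do not carry over. Pictures are saved under pics/ and viewed, and the job is handed in when it is done.

Besides the shell and the picture viewer there is one more tool, called after "Emit:" as a command line: name --pt "numbers of a row" for each row, then --argument value for the rest. apply_moves: Moves the arm, as the interface text tells. Its arguments: {"type":"object","properties":{"motion":{"type":"array","items":{"type":"array","items":{"type":"number"}}},"force":{"type":"number"}},"required":["motion"]}

```bash
ls; mkdir -p pics
python3 - <<'E'
from plant import ctrl
import cv2,numpy as np
s=ctrl.state(); print({k:np.round(v,3).tolist() for k,v in s.items()})
for n in("scene","top","wrist"):
    c=ctrl.capture(n); cv2.imwrite(f"pics/{n}0.png",c["img"][:,:,::-1])
    print(n,[ (k,np.round(v,4).tolist()) for k,v in c.items() if k!="img"])
E
```

```text
pics
{'clock': 0.0, 'joint_pos': [1.094, 0.478, 0.022, 1.556, -0.011, 1.109, -0.083], 'dq': [-0.001, -0.001, 0.0, -0.0, -0.0, 0.001, -0.001], 'joint_efforts': [0.0, -59.644, 1.607, -28.12, 0.012, 0.009, -0.0], 'eef_pos': [0.243, -0.629, 0.23], 'tool_rot': [[0.933, 0.361, -0.001], [0.361, -0.933, 0.002], [-0.0, -0.002, -1.0]], 'force': [0.599, -0.31, -0.519], 'moment': [-0.009, 0.058, 0.025], 'width': 0.085}
scene [('mtx', [[488.9976, 0.0, 317.506], [0.0, 488.9976, 241.6012], [0.0, 0.0, 1.0]]), ('distortion', [0.0195, 0.0, 0.0, 0.0, 0.0]), ('rvec', [1.2295, 2.2327, -1.0082]), ('tvec', [0.3124, -0.2367, 1.3737])]
top [('mtx', [[474.2953, 0.0, 313.3348], [0.0, 474.2953, 242.5025], [0.0, 0.0, 1.0]]), ('distortion', [-0.02, 0.0, 0.0, 0.0, 0.0]), ('rvec', [2.16, -2.1592, 0.1485]), ('tvec', [-0.0114, 0.5678, 1.089])]
wrist [('mtx', [[399.8194, 0.0, 321.1516], [0.0, 399.8194, 237.6595], [0.0, 0.0, 1.0]]), ('distortion', [0.0245, 0.0, 0.0, 0.0, 0.0]), ('T_tool_cam', [[-0.0008, -0.9658, -0.2592, 0.0655], [1.0, -0.0005, -0.0012, 0.0006], [0.001, -0.2592, 0.9658, -0.1428], [0.0, 0.0, 0.0, 1.0]])]
```

View pics/scene0.png

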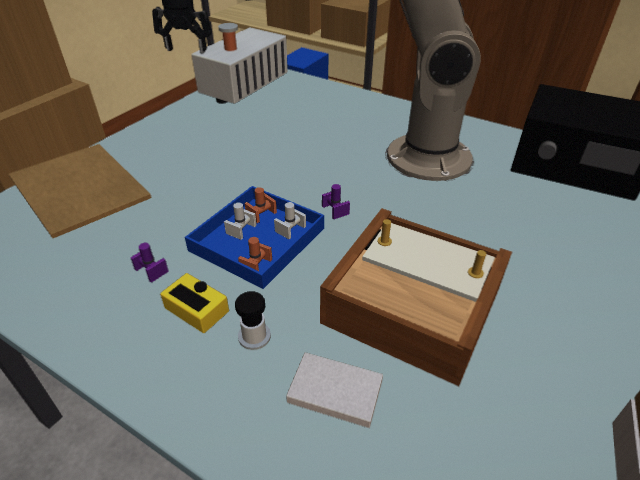

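View pics/top0.png

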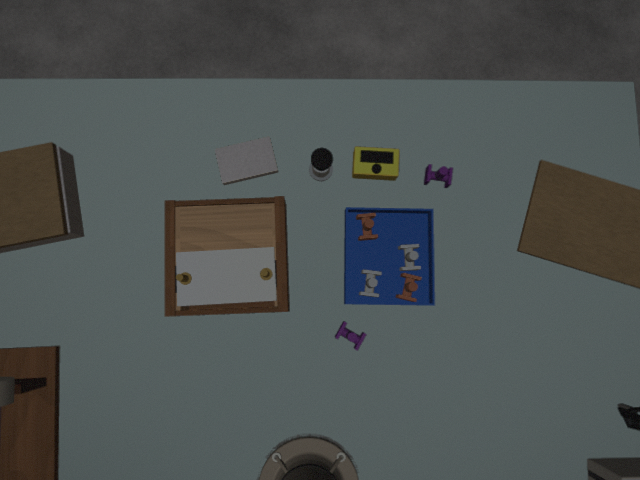

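View pics/wrist0.png

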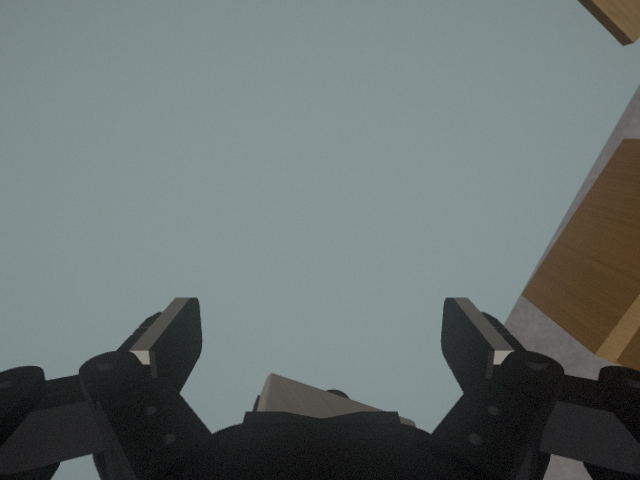

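The top view shows copper tees at about (368,226) and (409,288), silver tees at (410,257) and (371,283), and purple look-alikes at (438,176) and (350,335). The posts are at (184,279) and (265,274).

```bash
cat > h.py <<'E'
from plant import ctrl
import cv2,numpy as np
def cam(name):
    s=ctrl.state(); c=ctrl.capture(name)
    if name=="wrist":
        T=np.eye(4);T[:3,:3]=s["tool_rot"];T[:3,3]=s["eef_pos"]; T=T@c["T_tool_cam"]
        R=T[:3,:3].T; t=-R@T[:3,3]
    else:
        R=cv2.Rodrigues(np.array(c["rvec"]))[0]; t=np.array(c["tvec"]).ravel()
    c["R"],c["t"]=R,t
    return c
def ray(c,uv,z):
    p=cv2.undistortPoints(np.array(uv,float).reshape(-1,1,2),np.array(c["mtx"]),np.array(c["distortion"])).reshape(-1,2)
    d=np.c_[p,np.ones(len(p))]@c["R"]; o=-c["R"].T@c["t"]
    return o+d*((z-o[2])/d[:,2])[:,None]
def proj(c,P):
    return cv2.projectPoints(np.array(P,float).reshape(-1,1,3),cv2.Rodrigues(c["R"])[0],c["t"],np.array(c["mtx"]),np.array(c["distortion"]))[0].reshape(-1,2)
def crop(c,x0,y0,x1,y1,f,name):
    im=c["img"][y0:y1,x0:x1,::-1]; cv2.imwrite("pics/"+name,cv2.resize(im,None,fx=f,fy=f,interpolation=cv2.INTER_CUBIC))
E
python3 - <<'E'
from h import *
c=cam("top"); crop(c,330,195,450,350,5,"crate_top.png"); crop(c,150,185,300,325,5,"case_top.png")
hsv=cv2.cvtColor(c["img"],cv2.COLOR_RGB2HSV)
def blobs(lo,hi,box,z,mn=20):
    m=cv2.inRange(hsv,lo,hi);k=np.zeros_like(m);x0,y0,x1,y1=box;k[y0:y1,x0:x1]=m[y0:y1,x0:x1]
    n,l,st,ce=cv2.connectedComponentsWithStats(k)
    for i in range(1,n):
        if st[i,4]>mn:
            pts=np.argwhere(l==i)[:,::-1].astype(np.float32); r=cv2.minAreaRect(pts)
            print(st[i],ce[i].round(1),ray(c,ce[i],z)[0].round(4), cv2.boxPoints(r).round(1).tolist(), ray(c,cv2.boxPoints(r),z)[:,:2].round(3).tolist())
print("copper");blobs((0,100,60),(14,255,255),(345,205,435,305),.045)
print("blue");blobs((105,120,40),(130,255,255),(330,195,450,320),.04,300)
print("brass");blobs((18,140,40),(30,255,255),(170,240,285,310),.12,8)
E
```

```text
copper
[357 213  18  15 148] [366.5 219.3] [ 0.6224 -0.1372  0.045 ] [[357.0, 213.0], [374.0, 213.0], [374.0, 227.0], [357.0, 227.0]] [[0.638, -0.115], [0.638, -0.155], [0.604, -0.155], [0.604, -0.114]]
[359 229  19  10  93] [367.3 234.7] [ 0.5855 -0.1386  0.045 ] [[359.0, 238.0], [359.0, 229.0], [377.0, 229.0], [377.0, 238.0]] [[0.578, -0.119], [0.599, -0.119], [0.599, -0.162], [0.578, -0.161]]
[402 273  19  18 160] [410.8 281.1] [ 0.476  -0.2387  0.045 ] [[398.70001220703125, 287.20001220703125], [402.3999938964844, 272.6000061035156], [420.20001220703125, 277.1000061035156], [416.6000061035156, 291.6000061035156]] [[0.462, -0.21], [0.496, -0.22], [0.485, -0.261], [0.451, -0.252]]
[397 288  19  13 100] [406.1 295.6] [ 0.4423 -0.2271  0.045 ] [[396.79998779296875, 296.20001220703125], [402.79998779296875, 287.20001220703125], [417.20001220703125, 296.79998779296875], [411.20001220703125, 305.79998779296875]] [[0.441, -0.205], [0.462, -0.22], [0.44, -0.253], [0.419, -0.238]]
blue
[ 344  207   90   98 6859] [388.7 255.2] [ 0.5374 -0.1892  0.04  ] [[343.79998779296875, 303.70001220703125], [345.0, 206.89999389648438], [434.20001220703125, 208.0], [433.0, 304.79998779296875]] [[0.424, -0.082], [0.653, -0.087], [0.651, -0.301], [0.421, -0.291]]
brass
```

Run:
```python
from h import *
c=cam("scene"); crop(c,320,200,520,380,4,"case_sc.png")
```

```text
(no output)
```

View pics/crate_top.png

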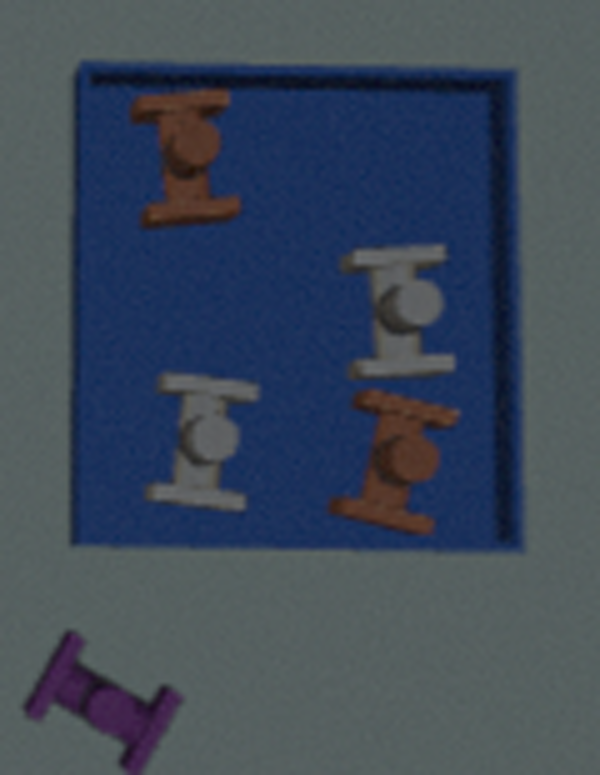

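View pics/case_top.png

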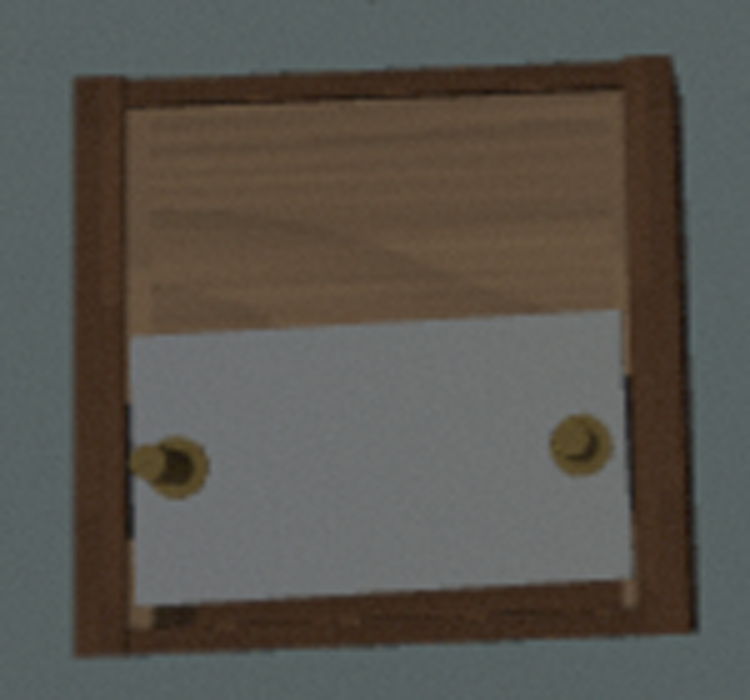

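View pics/case_sc.png

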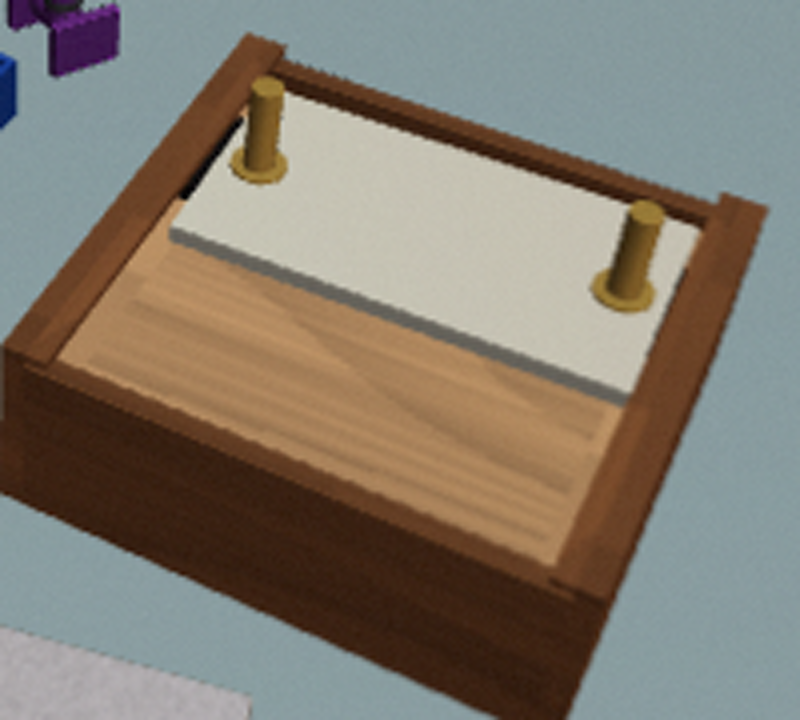

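Run:
```python
from h import *
c=cam("top"); 
a=lambda L:[(150+u/5,185+v/5) for u,v in L]; b=lambda L:[(330+u/5,195+v/5) for u,v in L]
q=ray(c,a([(75,655),(75,78),(672,57),(697,632)]),.102)[:,:2];print("case corners\n",q.round(4),q.mean(0),[np.linalg.norm(q[i]-q[i-1]).round(4) for i in range(4)])
print("yaw",np.arctan2(*(q[1]-q[0])[::-1]),np.arctan2(*(q[2]-q[3])[::-1]),np.arctan2(*(q[3]-q[0])[::-1])+np.pi/2,np.arctan2(*(q[2]-q[1])[::-1])+np.pi/2)
print("post tops",ray(c,a([(150,462),(573,440)]),.144).round(4).tolist(),"bases",ray(c,a([(177,468),(581,445)]),.096).round(4).tolist())
print("cover corners",ray(c,a([(133,605),(131,337),(618,311),(632,578)]),.094).round(4).tolist())
print("stubs",ray(c,b([(198,141),(415,458),(418,304),(213,438)]),.075).round(4).tolist())
# flange top-mid lines
print("cu1 flange",ray(c,b([(180,95),(190,203)]),.041).round(4).tolist(),"cu2",ray(c,b([(408,402),(380,510)]),.041).round(4).tolist())
```

```text
case corners
 [[0.3969 0.3142]
 [0.6544 0.3243]
 [0.6644 0.0549]
 [0.407  0.042 ]] [0.53069307 0.18382123] [np.float64(0.2724), np.float64(0.2578), np.float64(0.2696), np.float64(0.2577)]
yaw 0.03923720288645592 0.05003042292913871 0.03729020377210768 0.037081668429059356
post tops [[0.479, 0.2728, 0.144], [0.4885, 0.0934, 0.144]] bases [[0.479, 0.2737, 0.096], [0.4894, 0.0943, 0.096]]
cover corners [[0.4186, 0.2917, 0.094], [0.5377, 0.2969, 0.094], [0.5497, 0.0786, 0.094], [0.4306, 0.0712, 0.094]]
stubs [[0.6079, -0.1406, 0.075], [0.4621, -0.2371, 0.075], [0.5324, -0.2403, 0.075], [0.4712, -0.1453, 0.075]]
cu1 flange [[0.6359, -0.1367, 0.041], [0.5839, -0.1407, 0.041]] cu2 [[0.4896, -0.2419, 0.041], [0.4391, -0.2275, 0.041]]
```

```bash
cat >> h.py <<'E'
from scipy.spatial.transform import Rotation as Ro
def mv(*tg):
    """tg: (x,y,z,toolY_deg) -> rows relative to current pose"""
    s=ctrl.state(); R=np.array(s["tool_rot"]);p=np.array(s["eef_pos"])
    print("tcp",p.round(4),"yawY",np.degrees(np.arctan2(R[1,1],R[0,1])).round(2),"F",np.round(s["force"],1),"w",round(float(s["width"]),4),"t",s["clock"])
    for x,y,z,a in tg:
        a=np.radians(a); Y=np.array([np.cos(a),np.sin(a),0]);Z=np.array([0,0,-1.]);T=np.c_[np.cross(Y,Z),Y,Z]
        print([*np.degrees(Ro.from_matrix(R.T@T).as_rotvec()).round(1).tolist(),*(R.T@(np.array([x,y,z])-p)).round(4).tolist()])
CO=np.array([.5307,.1838]);CY=.042
def case(x,y): 
    c,s=np.cos(CY),np.sin(CY); return CO+[c*x-s*y,s*x+c*y]
def local(p):
    c,s=np.cos(CY),np.sin(CY); d=np.array(p)[:2]-CO; return np.array([c*d[0]+s*d[1],-s*d[0]+c*d[1]])
E
python3 - <<'E'
from h import *
print(local((.479,.273)),local((.4890,.0938)))
mv((.46,-.30,.23,-40),(.50,0,.23,-10),(.479,.273,.20,2.4),(.479,.273,.112,2.4))
E
```

```text
[-0.04790911  0.0912921 ] [-0.04544211 -0.08816975]
tcp [ 0.2433 -0.6294  0.231 ] yawY -68.87 F [ 0.7 -0.3  0.4] w 0.0851 t 0.3
[-0.0, -0.0, -28.9, 0.3209, -0.2291, 0.0011]
[-0.0, -0.0, -58.9, 0.4664, -0.4946, 0.0013]
[-0.0, -0.0, -71.3, 0.5452, -0.7567, 0.0314]
[-0.0, -0.0, -71.3, 0.5452, -0.7567, 0.1194]
```

Emit:
apply_moves --pt "0 0 -28.9 0.321 -0.229 0.001 0.5" --pt "0 0 -28.9 0.321 -0.229 0.001 0.5" --pt "0 0 -28.9 0.321 -0.229 0.001 0.5" --pt "0 0 -28.9 0.321 -0.229 0.001 0.5" --pt "0 0 -28.9 0.321 -0.229 0.001 0.5" --pt "0 0 -28.9 0.321 -0.229 0.001 0.5" --pt "0 0 -28.9 0.321 -0.229 0.001 0.5" --pt "0 0 -28.9 0.321 -0.229 0.001 0.5" --pt "0 0 -28.9 0.321 -0.229 0.001 0.5" --pt "0 0 -28.9 0.321 -0.229 0.001 0.5" --pt "0 0 -58.9 0.466 -0.495 0.001 0.5" --pt "0 0 -58.9 0.466 -0.495 0.001 0.5" --pt "0 0 -58.9 0.466 -0.495 0.001 0.5" --pt "0 0 -58.9 0.466 -0.495 0.001 0.5" --pt "0 0 -58.9 0.466 -0.495 0.001 0.5" --pt "0 0 -58.9 0.466 -0.495 0.001 0.5" --pt "0 0 -58.9 0.466 -0.495 0.001 0.5" --pt "0 0 -58.9 0.466 -0.495 0.001 0.5"

```text
clock: 1.8
eef_pos: [0.5, 0.0076, 0.2311]
tool_rot: [[0.165, 0.986, 0.002], [0.986, -0.165, 0.003], [0.003, 0.001, -1.0]]
force: [-0.4, 0.3, 0.0]
width: 0.0424
```

Run:
```python
from h import *
mv((.479,.273,.20,2.4),(.479,.273,.112,2.4))
```

```text
tcp [0.5    0.0076 0.2311] yawY -9.49 F [-0.4  0.3  0. ] w 0.0424 t 1.8
[0.1, -0.2, -11.9, 0.2582, -0.0645, 0.0318]
[0.1, -0.2, -11.9, 0.2579, -0.0646, 0.1198]
```

Emit:
apply_moves --pt "0 0 -12.4 0.265 -0.065 0.03 0.5" --pt "0 0 -12.4 0.265 -0.065 0.03 0.5" --pt "0 0 -12.4 0.265 -0.065 0.03 0.5" --pt "0 0 -12.4 0.265 -0.065 0.03 0.5" --pt "0 0 -12.4 0.265 -0.065 0.03 0.5" --pt "0 0 -12.4 0.265 -0.065 0.03 0.5" --pt "0 0 -12.4 0.265 -0.065 0.03 0.5" --pt "0 0 -12.4 0.265 -0.065 0.03 0.5" --pt "0 0 -12.4 0.265 -0.065 0.03 0.5"

```text
clock: 2.55
eef_pos: [0.4808, 0.2739, 0.2001]
tool_rot: [[-0.046, 0.999, -0.001], [0.999, 0.046, 0.0], [0.0, -0.001, -1.0]]
force: [0.5, -0.9, 0.1]
width: 0.043
```

Run:
```python
from h import *
mv((.479,.273,.112,2.4))
c=cam("wrist"); cv2.imwrite("pics/w1.png",c["img"][:,:,::-1])
print(proj(c,[(.479,.273,.144),(.489,.0938,.144)]))
```

```text
tcp [0.4808 0.2739 0.2001] yawY 2.63 F [ 0.5 -0.9  0.1] w 0.043 t 2.55
[-0.0, -0.0, 0.2, -0.0008, -0.0018, 0.0881]
[[317.51051612 260.84808903]
 [321.1775007  531.91339818]]
```

View pics/w1.png

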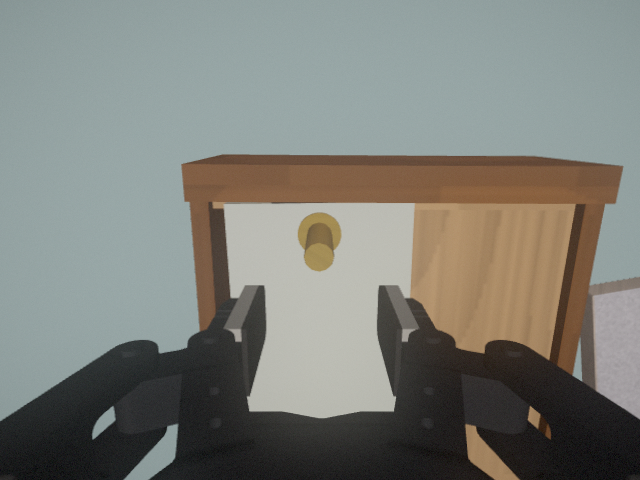

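The wrist view shows the left post's top at (319,257), as predicted within 2 mm, between the fingers. The cover stands about 10 mm off the near wall.

Emit:
apply_moves --pt "0 0 0 0 -0.002 0.04 0.5" --pt "0 0 0 0 -0.002 0.075 0.5" --pt "0 0 0 0 -0.002 0.088 0.5" --pt "0 0 0 0 -0.002 0.088 0.5" --pt "0 0 0 0 0.008 0.088 0.5" --pt "0 0 0 0 0.012 0.088 0.5" --pt "0 0 0 0 0.015 0.088 0.5" --pt "0 0 0 0 0.018 0.088 0.5" --pt "0 0 0 0 0.021 0.088 0.5" --pt "0 0 0 0 0.024 0.088 0.5" --pt "0 0 0 0 0.024 0.088 0.5"

```text
clock: 3.52
eef_pos: [0.5007, 0.2736, 0.1135]
tool_rot: [[-0.045, 0.999, -0.007], [0.999, 0.044, -0.003], [-0.003, -0.008, -1.0]]
force: [-18.7, -4.6, 15.6]
width: 0.0428
```

Run:
```python
from h import *
mv((.49,.0938,.112,2.4))
c=cam("wrist"); cv2.imwrite("pics/w2.png",c["img"][:,:,::-1])
c=cam("scene"); crop(c,320,170,520,350,4,"s2.png")
```

```text
tcp [0.5007 0.2736 0.1135] yawY 2.55 F [-18.7  -4.6  15.6] w 0.0428 t 3.5167
[-0.4, 0.2, 0.2, -0.1791, -0.0187, 0.0022]
```

View pics/w2.png

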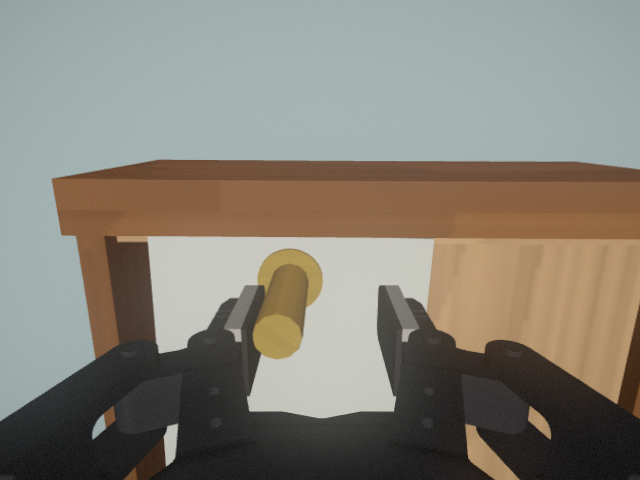

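View pics/s2.png

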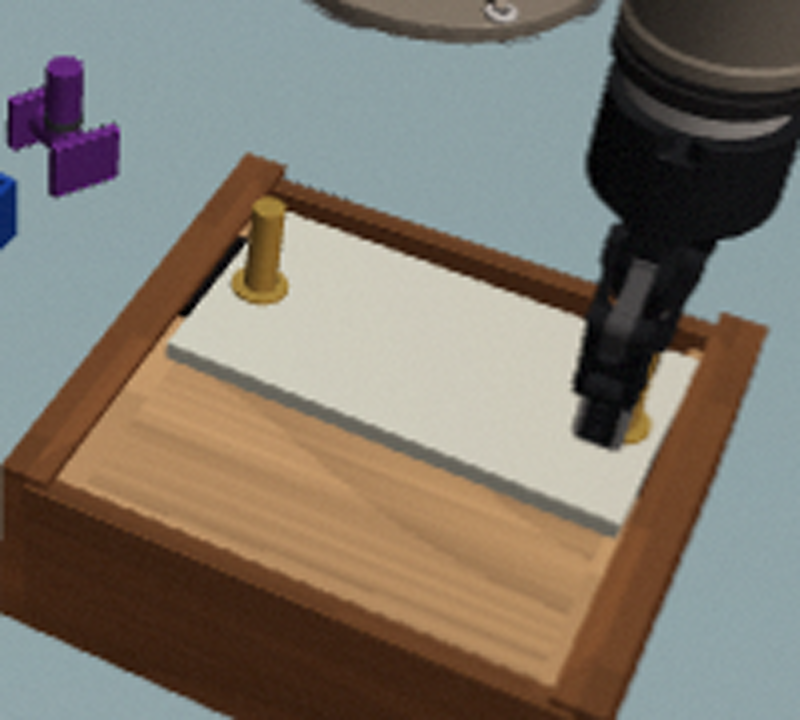

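Run:
```python
from h import *
mv((.49,.0938,.112,2.4))
c=cam("wrist"); 
# base washer & post top pixel
print(ray(c,[(290,281)],.096), local(ray(c,[(290,281)],.096)[0]), local(ray(c,[(278,338)],.144)[0]))
c=cam("scene"); print(local(ray(c,[(320+260/4,170+288/4)],.096)[0]),local(ray(c,[(320+268/4,170+206/4)],.144)[0]))
mv((.49,.0938,.112,2.4))
```

```text
tcp [0.5007 0.2736 0.1135] yawY 2.56 F [-18.2  -3.4  15.2] w 0.0429 t 3.6167
[-0.4, 0.2, 0.2, -0.1791, -0.0187, 0.0022]
[[0.48727963 0.2757864  0.096     ]] [-0.03951979  0.0937284 ] [-0.03926772  0.09353307]
[-0.04200585 -0.08409102] [-0.04585374 -0.08647051]
tcp [0.5007 0.2736 0.1135] yawY 2.56 F [-19.   -3.8  15.1] w 0.0428 t 3.7167
[-0.4, 0.2, 0.2, -0.1791, -0.0187, 0.0022]
```

Emit:
apply_moves --pt "0 0 0 0 -0.012 0 0.5" --pt "0 0 0 0 -0.022 0 0.5" --pt "0 0 0 0 -0.022 -0.04 0.5" --pt "0 0 0 0 -0.022 -0.08 0.5" --pt "0 0 0 -0.04 -0.06 -0.1 0.0" --pt "0 0 0 -0.04 -0.1 -0.1 0.0" --pt "0 0 0 -0.04 -0.1 -0.1 0.0" --pt "0 0 0 -0.04 -0.1 -0.1 0.0"

```text
clock: 4.38
eef_pos: [0.4054, 0.2284, 0.2136]
tool_rot: [[-0.043, 0.999, 0.003], [0.999, 0.043, -0.001], [-0.001, 0.003, -1.0]]
force: [-0.3, 0.3, 0.1]
width: -0.0
```

Run:
```python
from h import *
mv((.455,.0938,.19,92.4),(.455,.0938,.19,-87.6))
print(ctrl.state()["joint_pos"])
c=cam("top"); crop(c,150,185,300,325,5,"ct3.png")
c=cam("wrist"); cv2.imwrite("pics/w3.png",c["img"][:,:,::-1])
```

```text
tcp [0.4054 0.2284 0.2136] yawY 2.49 F [-0.3  0.3  0.1] w -0.0 t 4.3833
[0.1, 0.2, -89.9, -0.1366, 0.0437, 0.024]
[0.2, -0.1, 90.1, -0.1366, 0.0437, 0.024]
[-0.03127907  0.21515362 -0.69121503  2.02259149  0.1706644   0.95788393
 -0.76630279]
```

View pics/ct3.png

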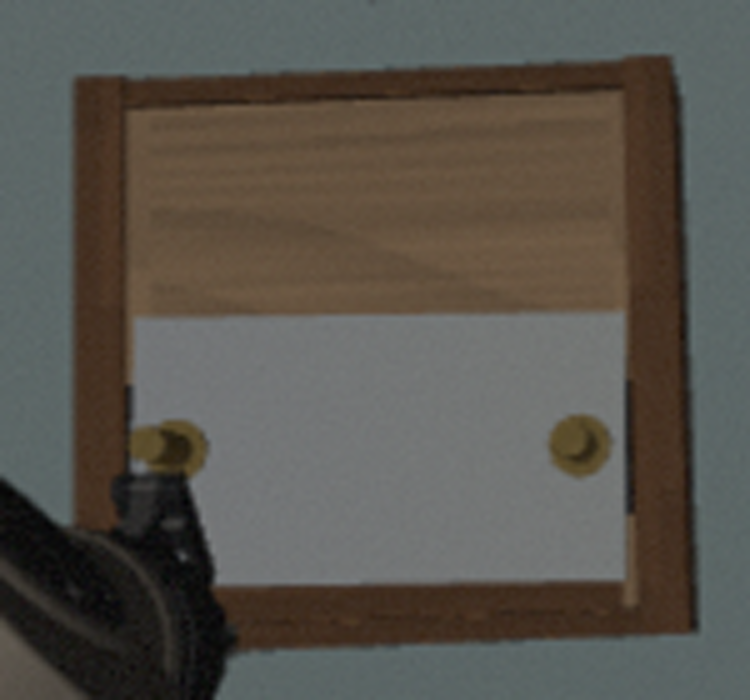

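View pics/w3.png

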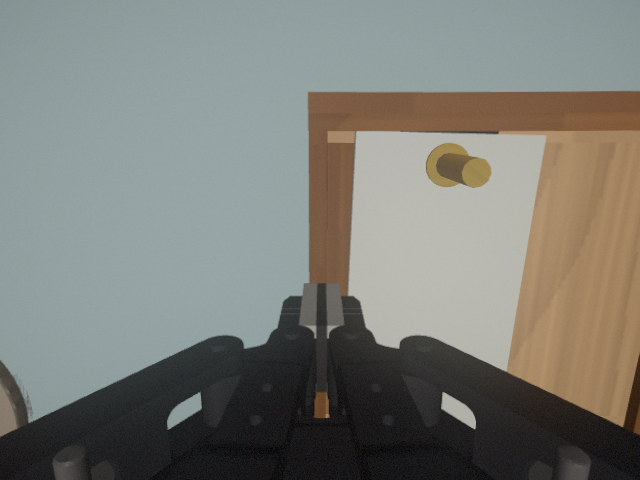

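Run:
```python
from h import *
P=case(-.078,-.089); print(P)
mv((*P,.19,92.4),(*P,.115,92.4))
```

```text
[0.45650569 0.09160345]
tcp [0.4082 0.2294 0.2133] yawY 2.43 F [ 0.3 -0.6  0.4] w 0.0002 t 4.4833
[0.2, 0.1, -90.0, -0.1397, 0.0424, 0.0233]
[0.2, 0.1, -90.0, -0.1398, 0.0422, 0.0983]
```

Emit:
apply_moves --pt "0 0 -90 -0.139 0.042 0.02 0" --pt "0 0 -90 -0.139 0.042 0.02 0" --pt "0 0 -90 -0.139 0.042 0.02 0" --pt "0 0 -90 -0.139 0.042 0.02 0" --pt "0 0 -90 -0.139 0.042 0.02 0" --pt "0 0 -90 -0.139 0.042 0.02 0" --pt "0 0 -90 -0.139 0.042 0.02 0" --pt "0 0 -90 -0.139 0.042 0.02 0" --pt "0 0 -90 -0.139 0.042 0.02 0" --pt "0 0 -90 -0.139 0.042 0.02 0" --pt "0 0 -90 -0.139 0.042 0.02 0" --pt "0 0 -90 -0.139 0.042 0.02 0" --pt "0 0 -90 -0.139 0.042 0.02 0" --pt "0 0 -90 -0.139 0.042 0.02 0" --pt "0 0 -90 -0.139 0.042 0.02 0"

```text
clock: 5.73
eef_pos: [0.4562, 0.0923, 0.1922]
tool_rot: [[-0.999, -0.038, 0.0], [-0.038, 0.999, 0.001], [-0.0, 0.001, -1.0]]
force: [0.5, 0.5, 0.3]
width: -0.0002
```

Run:
```python
from h import *
P=case(-.078,-.089); Q=case(-.046,-.089)
mv((*P,.19,92.4),(*P,.115,92.4),(*Q,.115,92.4))
print(ctrl.state()["joint_pos"])
c=cam("wrist"); cv2.imwrite("pics/w4.png",c["img"][:,:,::-1])
```

```text
tcp [0.4562 0.0923 0.1922] yawY 92.2 F [0.5 0.5 0.3] w -0.0002 t 5.7333
[0.1, 0.0, -0.2, -0.0003, -0.0007, 0.0021]
[0.1, 0.0, -0.2, -0.0003, -0.0008, 0.0771]
[0.1, 0.0, -0.2, -0.0323, -0.0007, 0.0772]
[ 0.42248997  0.28638658 -0.86675111  2.03685927  0.26957333  0.93342641
  1.02275016]
```

View pics/w4.png

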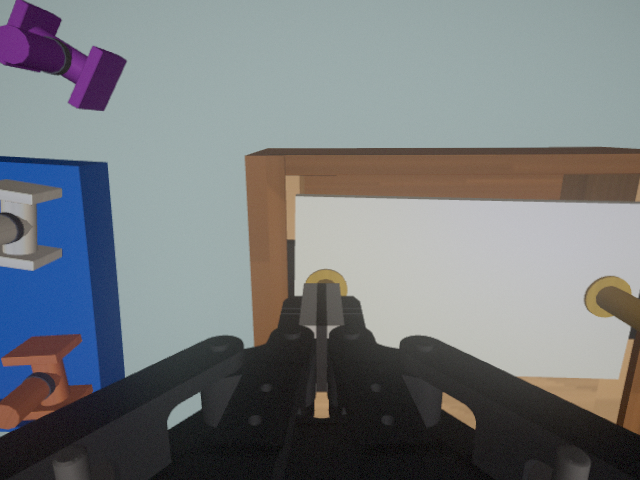

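Emit:
apply_moves --pt "0 0 0 0 0 0.04 0" --pt "0 0 0 0 0 0.077 0" --pt "0 0 0 0 0 0.077 0" --pt "0 0 0 -0.008 0 0.077 0" --pt "0 0 0 -0.012 0 0.077 0" --pt "0 0 0 -0.016 0 0.077 0" --pt "0 0 0 -0.02 0 0.077 0"

```text
clock: 6.37
eef_pos: [0.4754, 0.093, 0.1169]
tool_rot: [[-0.999, -0.041, 0.0], [-0.041, 0.999, -0.001], [-0.0, -0.001, -1.0]]
force: [-6.9, -1.0, 6.7]
width: -0.0002
```

Emit:
apply_moves --pt "0 0 0 -0.003 0 0 0" --pt "0 0 0 -0.006 0 0 0" --pt "0 0 0 -0.009 0 0 0"

```text
clock: 6.62
eef_pos: [0.4838, 0.0927, 0.1166]
tool_rot: [[-0.999, -0.041, -0.001], [-0.041, 0.999, -0.002], [0.001, -0.002, -1.0]]
force: [-5.3, -3.5, 2.9]
width: 0.0
```

Run:
```python
from h import *
mv(); print(local(ctrl.state()["eef_pos"]))
c=cam("wrist"); cv2.imwrite("pics/w5.png",c["img"][:,:,::-1])
mv()
```

```text
tcp [0.4838 0.0927 0.1166] yawY 92.37 F [-5.3 -3.5  2.9] w 0.0 t 6.6167
[-0.05064279 -0.08907884]
tcp [0.4848 0.0927 0.1167] yawY 92.35 F [-1.2 -1.6 -0.1] w -0.0005 t 6.6667
```

View pics/w5.png

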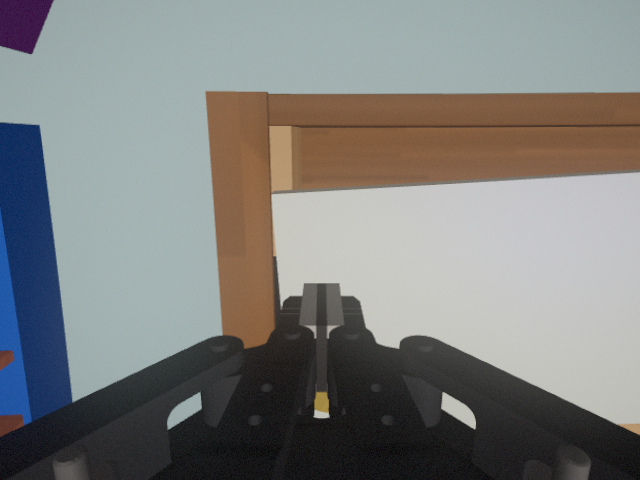

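Emit:
apply_moves --pt "0 0 0 -0.003 0 0 0" --pt "0 0 0 -0.005 0 0 0" --pt "0 0 0 0.01 0 0 0" --pt "0 0 0 0.021 0 0 0" --pt "0 0 0 0.021 0.04 0 0" --pt "0 0 0 0.021 0.08 0 0" --pt "0 0 0 0.021 0.12 0 0" --pt "0 0 0 0.021 0.16 0 0" --pt "0 0 0 0.021 0.18 0 0" --pt "0 0 0 0.021 0.18 0 0" --pt "0 0 0 0.012 0.18 0 0" --pt "0 0 0 0.008 0.18 0 0" --pt "0 0 0 0.004 0.18 0 0" --pt "0 0 0 0 0.18 0 0" --pt "0 0 0 -0.004 0.18 0 0" --pt "0 0 0 -0.008 0.18 0 0" --pt "0 0 0 -0.012 0.18 0 0" --pt "0 0 0 -0.015 0.18 0 0"

```text
clock: 8.17
eef_pos: [0.4915, 0.2731, 0.1155]
tool_rot: [[-0.999, -0.041, -0.001], [-0.041, 0.999, 0.001], [0.001, 0.001, -1.0]]
force: [-3.8, 2.5, 1.3]
width: 0.0002
```

Run:
```python
from h import *
mv(); print(local(ctrl.state()["eef_pos"]))
c=cam("wrist"); cv2.imwrite("pics/w6.png",c["img"][:,:,::-1])
c=cam("top"); crop(c,150,185,300,325,5,"ct6.png")
```

```text
tcp [0.4915 0.2731 0.1155] yawY 92.34 F [-3.8  2.5  1.3] w 0.0002 t 8.1667
[-0.0353866   0.09090859]
```

View pics/w6.png

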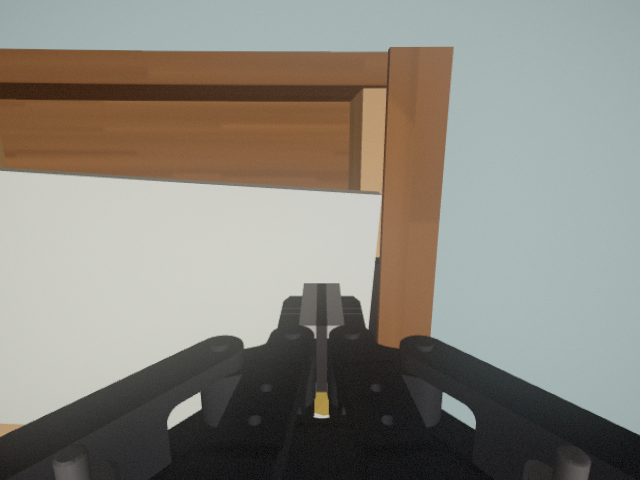

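View pics/ct6.png

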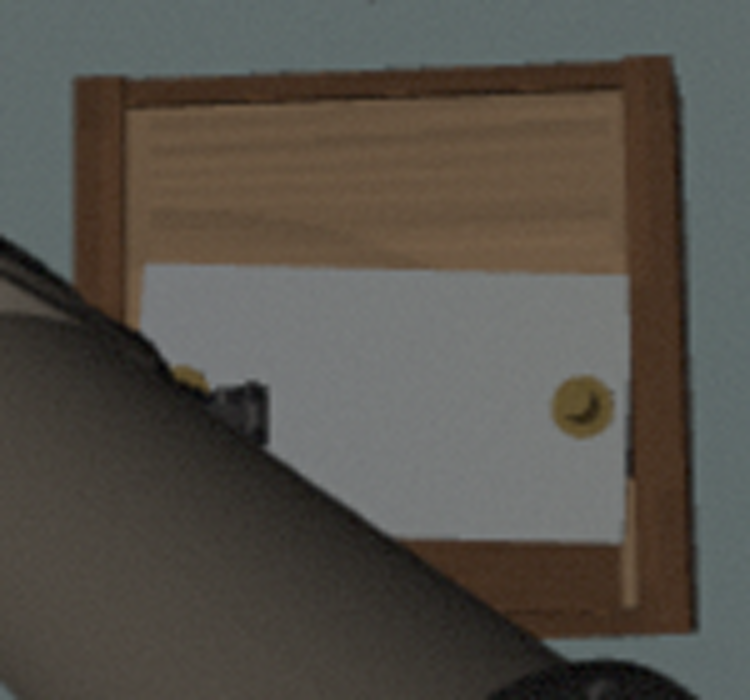

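Emit:
apply_moves --pt "0 0 0 0.012 0 0 0" --pt "0 0 0 0.022 0 0 0" --pt "0 0 0 0.022 -0.04 0 0" --pt "0 0 0 0.022 -0.08 0 0" --pt "0 0 0 0.022 -0.12 0 0" --pt "0 0 0 0.022 -0.16 0 0" --pt "0 0 0 0.022 -0.18 0 0" --pt "0 0 0 0.022 -0.18 0 0" --pt "0 0 0 0.014 -0.18 0 0" --pt "0 0 0 0.009 -0.18 0 0" --pt "0 0 0 0.004 -0.18 0 0" --pt "0 0 0 -0.001 -0.18 0 0" --pt "0 0 0 -0.006 -0.18 0 0" --pt "0 0 0 -0.01 -0.18 0 0" --pt "0 0 0 -0.0135 -0.18 0 0" --pt "0 0 0 -0.0135 -0.18 0 0"

```text
clock: 9.6
eef_pos: [0.5126, 0.0955, 0.1149]
tool_rot: [[-0.999, -0.044, -0.001], [-0.044, 0.999, -0.0], [0.001, 0.0, -1.0]]
force: [-1.0, -1.5, 1.0]
width: -0.0002
```

Emit:
apply_moves --pt "0 0 0 0.012 0 0 0" --pt "0 0 0 0.022 0 0 0" --pt "0 0 0 0.022 0.04 0 0" --pt "0 0 0 0.022 0.08 0 0" --pt "0 0 0 0.022 0.12 0 0" --pt "0 0 0 0.022 0.16 0 0" --pt "0 0 0 0.022 0.18 0 0" --pt "0 0 0 0.022 0.18 0 0" --pt "0 0 0 0.014 0.18 0 0" --pt "0 0 0 0.009 0.18 0 0" --pt "0 0 0 0.004 0.18 0 0" --pt "0 0 0 -0.001 0.18 0 0" --pt "0 0 0 -0.006 0.18 0 0" --pt "0 0 0 -0.01 0.18 0 0" --pt "0 0 0 -0.0135 0.18 0 0" --pt "0 0 0 -0.0135 0.18 0 0"

```text
clock: 10.93
eef_pos: [0.5195, 0.2744, 0.1153]
tool_rot: [[-0.999, -0.041, 0.001], [-0.041, 0.999, -0.0], [-0.001, -0.0, -1.0]]
force: [-1.1, 0.4, 0.5]
width: 0.0003
```

Run:
```python
from h import *
mv(); print(local(ctrl.state()["eef_pos"]))
c=cam("scene"); crop(c,320,170,520,350,4,"s7.png")
```

```text
tcp [0.5195 0.2744 0.1153] yawY 92.36 F [-1.1  0.4  0.5] w 0.0003 t 10.9333
[-0.00737026  0.09096233]
```

View pics/s7.png

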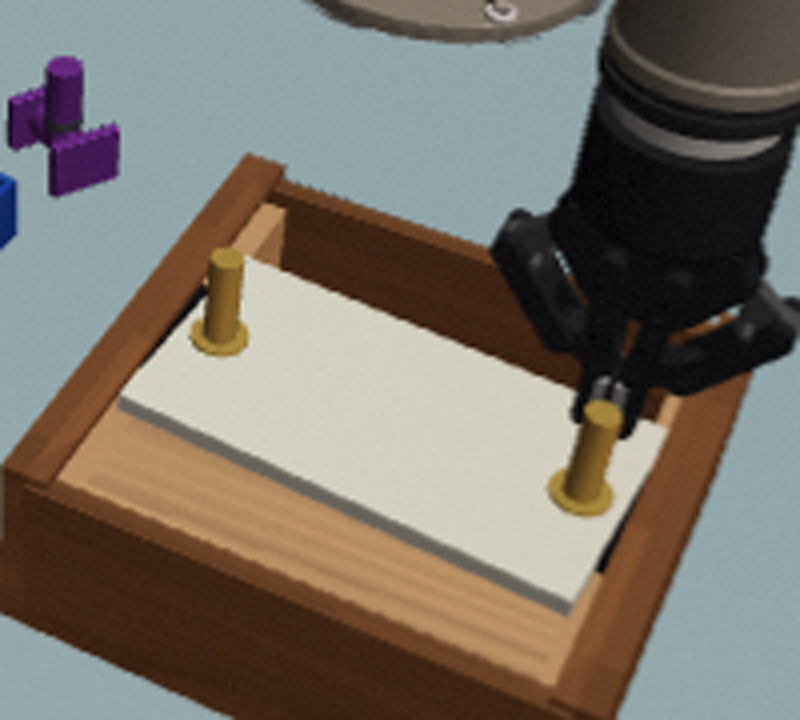

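Emit:
apply_moves --pt "0 0 0 0.012 0 0 0" --pt "0 0 0 0.024 0 0 0" --pt "0 0 0 0.024 -0.04 0 0" --pt "0 0 0 0.024 -0.08 0 0" --pt "0 0 0 0.024 -0.12 0 0" --pt "0 0 0 0.024 -0.16 0 0" --pt "0 0 0 0.024 -0.18 0 0" --pt "0 0 0 0.024 -0.18 0 0" --pt "0 0 0 0.016 -0.18 0 0" --pt "0 0 0 0.011 -0.18 0 0" --pt "0 0 0 0.006 -0.18 0 0" --pt "0 0 0 0.001 -0.18 0 0" --pt "0 0 0 -0.004 -0.18 0 0" --pt "0 0 0 -0.008 -0.18 0 0" --pt "0 0 0 -0.0115 -0.18 0 0" --pt "0 0 0 -0.0115 -0.18 0 0"

```text
clock: 12.32
eef_pos: [0.5378, 0.0965, 0.1149]
tool_rot: [[-0.999, -0.044, -0.001], [-0.044, 0.999, -0.0], [0.001, -0.0, -1.0]]
force: [-0.5, -0.2, -0.1]
width: 0.0001
```

Emit:
apply_moves --pt "0 0 0 0.012 0 0 0" --pt "0 0 0 0.022 0 0 0" --pt "0 0 0 0.022 0.04 0 0" --pt "0 0 0 0.022 0.08 0 0" --pt "0 0 0 0.022 0.12 0 0" --pt "0 0 0 0.022 0.16 0 0" --pt "0 0 0 0.022 0.18 0 0" --pt "0 0 0 0.022 0.18 0 0" --pt "0 0 0 0.014 0.18 0 0" --pt "0 0 0 0.009 0.18 0 0" --pt "0 0 0 0.004 0.18 0 0" --pt "0 0 0 -0.001 0.18 0 0" --pt "0 0 0 -0.006 0.18 0 0" --pt "0 0 0 -0.01 0.18 0 0" --pt "0 0 0 -0.0135 0.18 0 0" --pt "0 0 0 -0.0135 0.18 0 0"

```text
clock: 13.65
eef_pos: [0.5445, 0.2755, 0.1152]
tool_rot: [[-0.999, -0.041, 0.001], [-0.041, 0.999, -0.0], [-0.001, -0.0, -1.0]]
force: [0.0, -0.2, -0.7]
width: 0.0
```

Run:
```python
from h import *
mv(); print(local(ctrl.state()["eef_pos"]))
c=cam("scene"); crop(c,320,170,520,350,4,"s8.png")
```

```text
tcp [0.5445 0.2755 0.1152] yawY 92.37 F [ 0.  -0.2 -0.7] w 0.0 t 13.65
[0.01763931 0.09099977]
```

View pics/s8.png

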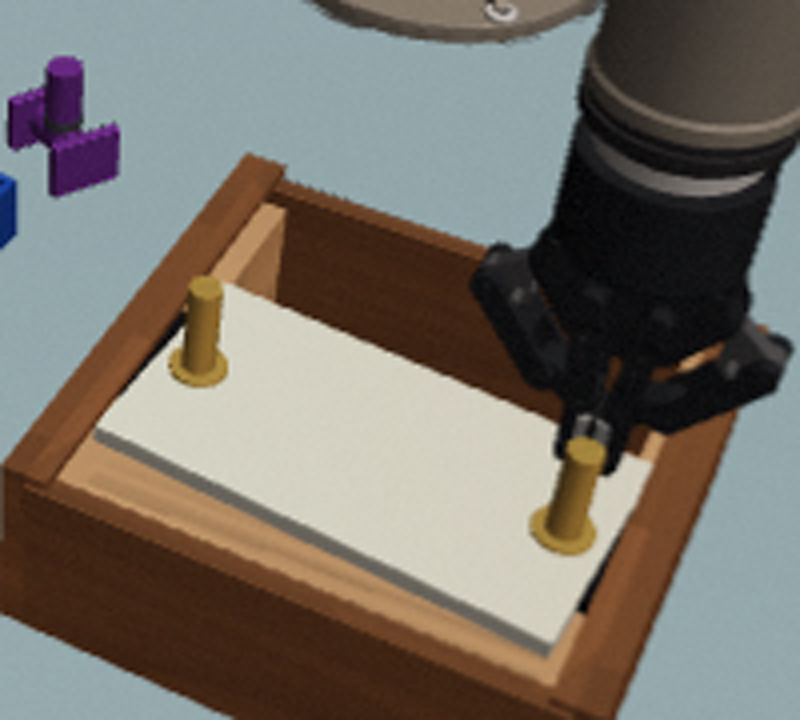

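Emit:
apply_moves --pt "0 0 0 0.012 0 0 0" --pt "0 0 0 0.024 0 0 0" --pt "0 0 0 0.024 -0.04 0 0" --pt "0 0 0 0.024 -0.08 0 0" --pt "0 0 0 0.024 -0.12 0 0" --pt "0 0 0 0.024 -0.16 0 0" --pt "0 0 0 0.024 -0.18 0 0" --pt "0 0 0 0.024 -0.18 0 0" --pt "0 0 0 0.016 -0.18 0 0" --pt "0 0 0 0.011 -0.18 0 0" --pt "0 0 0 0.006 -0.18 0 0" --pt "0 0 0 0.001 -0.18 0 0" --pt "0 0 0 -0.004 -0.18 0 0" --pt "0 0 0 -0.008 -0.18 0 0" --pt "0 0 0 -0.0115 -0.18 0 0" --pt "0 0 0 -0.0115 -0.18 0 0"

```text
clock: 15.03
eef_pos: [0.5633, 0.0976, 0.1151]
tool_rot: [[-0.999, -0.043, 0.001], [-0.043, 0.999, 0.001], [-0.001, 0.001, -1.0]]
force: [-0.4, 0.2, -0.1]
width: -0.0002
```

Emit:
apply_moves --pt "0 0 0 0.012 0 0 0" --pt "0 0 0 0.022 0 0 0" --pt "0 0 0 0.022 0.04 0 0" --pt "0 0 0 0.022 0.08 0 0" --pt "0 0 0 0.022 0.12 0 0" --pt "0 0 0 0.022 0.16 0 0" --pt "0 0 0 0.022 0.18 0 0" --pt "0 0 0 0.022 0.18 0 0" --pt "0 0 0 0.014 0.18 0 0" --pt "0 0 0 0.009 0.18 0 0" --pt "0 0 0 0.004 0.18 0 0" --pt "0 0 0 0.0 0.18 0 0" --pt "0 0 0 -0.003 0.18 0 0" --pt "0 0 0 -0.006 0.18 0 0" --pt "0 0 0 -0.008 0.18 0 0" --pt "0 0 0 -0.008 0.18 0 0"

```text
clock: 16.37
eef_pos: [0.5631, 0.2763, 0.1153]
tool_rot: [[-0.999, -0.041, -0.001], [-0.041, 0.999, 0.0], [0.001, 0.0, -1.0]]
force: [-3.7, 2.0, 2.6]
width: 0.0005
```

Run:
```python
from h import *
mv(); print(local(ctrl.state()["eef_pos"]))
c=cam("scene"); crop(c,320,170,520,350,4,"s9.png")
```

```text
tcp [0.5631 0.2763 0.1153] yawY 92.36 F [-3.7  2.   2.6] w 0.0005 t 16.3667
[0.03623963 0.09106898]
```

View pics/s9.png

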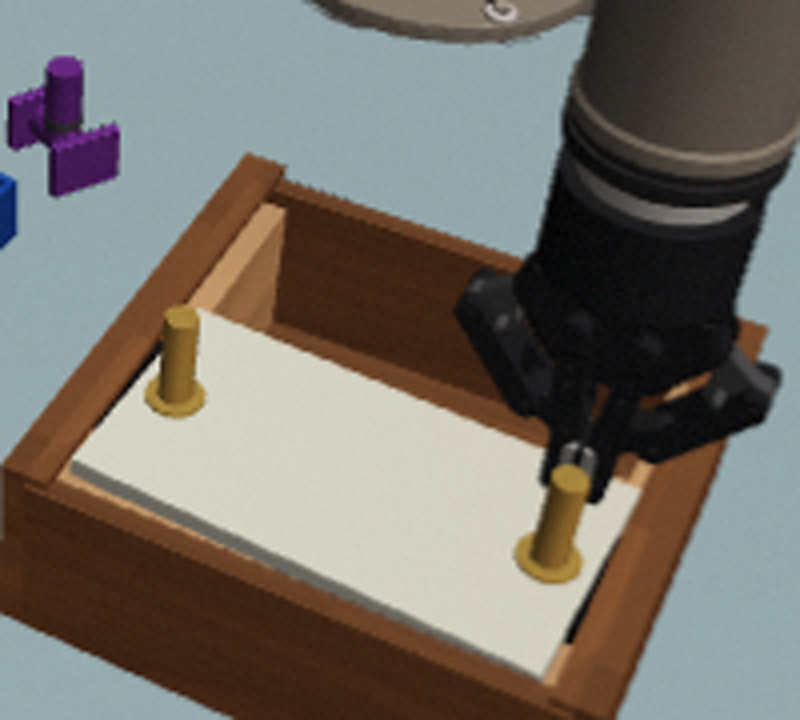

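Emit:
apply_moves --pt "0 0 0 -0.002 0 0 0" --pt "0 0 0 0.01 0 0 0" --pt "0 0 0 0.018 0 0 0" --pt "0 0 0 0.018 -0.04 0 0" --pt "0 0 0 0.018 -0.08 0 0" --pt "0 0 0 0.018 -0.12 0 0" --pt "0 0 0 0.018 -0.16 0 0" --pt "0 0 0 0.018 -0.18 0 0" --pt "0 0 0 0.018 -0.18 0 0" --pt "0 0 0 0.01 -0.18 0 0" --pt "0 0 0 0.006 -0.18 0 0" --pt "0 0 0 0.003 -0.18 0 0" --pt "0 0 0 0.0 -0.18 0 0" --pt "0 0 0 -0.002 -0.18 0 0" --pt "0 0 0 -0.004 -0.18 0 0" --pt "0 0 0 -0.004 -0.18 0 0"

```text
clock: 17.75
eef_pos: [0.5733, 0.0982, 0.115]
tool_rot: [[-0.999, -0.044, -0.003], [-0.044, 0.999, -0.0], [0.003, -0.0, -1.0]]
force: [-6.2, -1.3, 4.3]
width: 0.0003
```

Run:
```python
from h import *
mv(); print(local(ctrl.state()["eef_pos"]))
c=cam("scene"); crop(c,320,170,520,350,4,"s10.png")
```

```text
tcp [0.5733 0.0982 0.115 ] yawY 92.54 F [-6.2 -1.3  4.3] w 0.0003 t 17.75
[ 0.03898529 -0.08731324]
```

View pics/s10.png

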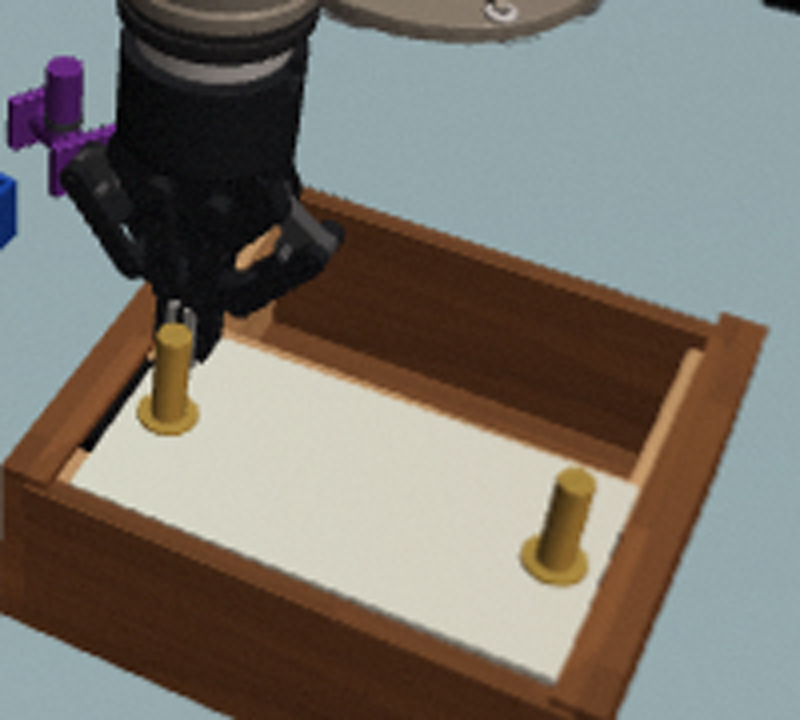

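Emit:
apply_moves --pt "0 0 0 0.008 0 0 0" --pt "0 0 0 0.012 0 0 0" --pt "0 0 0 0.012 0.04 0 0" --pt "0 0 0 0.012 0.08 0 0" --pt "0 0 0 0.012 0.12 0 0" --pt "0 0 0 0.012 0.16 0 0" --pt "0 0 0 0.012 0.179 0 0" --pt "0 0 0 0.012 0.179 0 0" --pt "0 0 0 0.008 0.179 0 0" --pt "0 0 0 0.005 0.179 0 0" --pt "0 0 0 0.002 0.179 0 0" --pt "0 0 0 0 0.179 0 0" --pt "0 0 0 -0.001 0.179 0 0" --pt "0 0 0 -0.001 0.179 0 0"

```text
clock: 18.97
eef_pos: [0.5665, 0.2747, 0.1151]
tool_rot: [[-0.999, -0.041, -0.003], [-0.041, 0.999, -0.002], [0.003, -0.002, -1.0]]
force: [-7.6, -0.8, 4.2]
width: -0.0002
```

Run:
```python
from h import *
mv(); print(local(ctrl.state()["eef_pos"]))
```

```text
tcp [0.5665 0.2747 0.1151] yawY 92.37 F [-7.6 -0.8  4.2] w -0.0002 t 18.9667
[0.03958448 0.08934984]
```

Emit:
apply_moves --pt "0 0 0 0.008 0 0 0" --pt "0 0 0 0.012 0 0 0" --pt "0 0 0 0.012 -0.04 0 0" --pt "0 0 0 0.012 -0.08 0 0" --pt "0 0 0 0.012 -0.12 0 0" --pt "0 0 0 0.012 -0.16 0 0" --pt "0 0 0 0.012 -0.179 0 0" --pt "0 0 0 0.012 -0.179 0 0" --pt "0 0 0 0.008 -0.179 0 0" --pt "0 0 0 0.005 -0.179 0 0" --pt "0 0 0 0.002 -0.179 0 0" --pt "0 0 0 0 -0.179 0 0" --pt "0 0 0 -0.001 -0.179 0 0" --pt "0 0 0 -0.001 -0.179 0 0"

```text
clock: 20.13
eef_pos: [0.5735, 0.0988, 0.1149]
tool_rot: [[-0.999, -0.045, -0.006], [-0.045, 0.999, -0.001], [0.006, -0.001, -1.0]]
force: [-10.0, -1.5, 7.5]
width: 0.0001
```

Emit:
apply_moves --pt "0 0 0 0.012 0 0 0" --pt "0 0 0 0.02 0 -0.03 0" --pt "0 0 0 0.02 -0.03 -0.07 0" --pt "0 0 0 0.02 -0.07 -0.1 0.5" --pt "0 0 0 0.02 -0.11 -0.1 0.5" --pt "0 0 0 0.02 -0.15 -0.1 0.5" --pt "0 0 0 0.02 -0.19 -0.1 0.5" --pt "0 0 0 0.02 -0.19 -0.1 0.5"

```text
clock: 20.8
eef_pos: [0.5651, -0.1014, 0.2152]
tool_rot: [[-0.999, -0.034, 0.0], [-0.034, 0.999, -0.004], [-0.0, -0.004, -1.0]]
force: [0.4, -1.4, -0.3]
width: 0.0428
```

Run:
```python
from h import *
mv()
c=cam("top"); crop(c,150,185,300,325,5,"ct11.png"); crop(c,330,140,470,350,3.5 and 3,"cr11.png")
```

```text
tcp [ 0.5651 -0.1014  0.2152] yawY 91.97 F [ 0.4 -1.4 -0.3] w 0.0428 t 20.8
```

View pics/ct11.png

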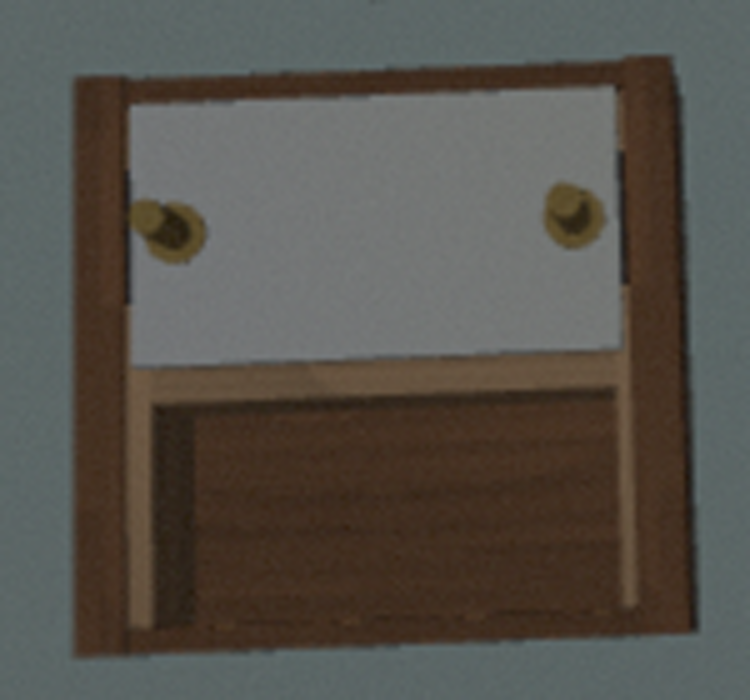

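View pics/cr11.png

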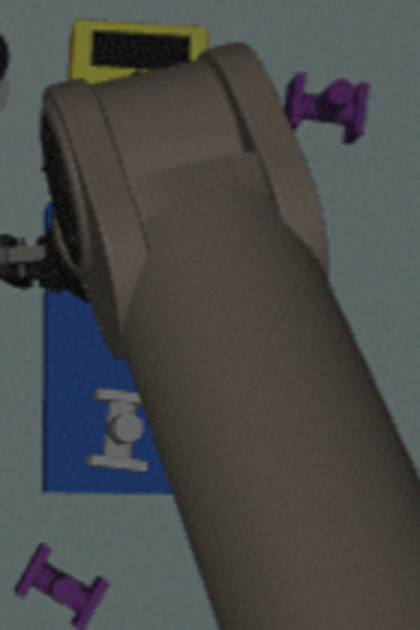

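The cover lies along the far wall and is square. I'll take a wrist look over copper tee 1.

Emit:
apply_moves --pt "0 0 -1 -0.025 -0.039 0 0.5" --pt "0 0 -2 -0.043 -0.039 0 0.5" --pt "0 0 -2 -0.043 -0.039 0 0.5" --pt "0 0 -2 -0.043 -0.039 0 0.5"

```text
clock: 21.18
eef_pos: [0.6102, -0.1285, 0.2149]
tool_rot: [[-0.997, -0.079, 0.0], [-0.079, 0.997, 0.002], [-0.0, 0.002, -1.0]]
force: [0.2, 0.7, 0.0]
width: 0.043
```

Run:
```python
from h import *
mv((.608,-.1405,.05,94.4))
c=cam("wrist"); cv2.imwrite("pics/w12.png",c["img"][:,:,::-1]); print(proj(c,[(.608,-.1405,.075),(.608,-.1405,.04)]), ctrl.state()["joint_pos"])
```

```text
tcp [ 0.6102 -0.1285  0.2149] yawY 94.54 F [0.2 0.7 0. ] w 0.043 t 21.1833
[0.1, 0.0, 0.1, 0.0032, -0.0121, 0.1649]
[[304.91527942 219.33942476]
 [306.4908902  210.03595147]] [ 0.65814423  0.51507079 -0.76124842  1.66352924  0.38528097  1.11995159
  1.4417635 ]
```

View pics/w12.png

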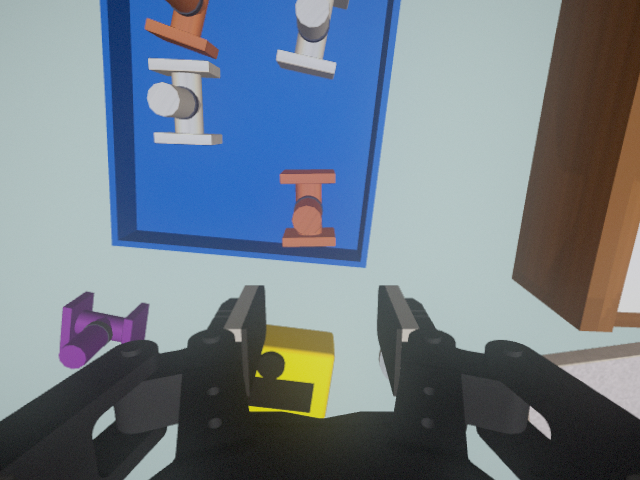

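Emit:
apply_moves --pt "0 0 0 0.003 -0.012 0.04 0.5" --pt "0 0 0 0.003 -0.012 0.08 0.5" --pt "0 0 0 0.003 -0.012 0.12 0.5" --pt "0 0 0 0.003 -0.012 0.145 0.5" --pt "0 0 0 0.003 -0.012 0.165 0.5" --pt "0 0 0 0.003 -0.012 0.165 0.5" --pt "0 0 0 0.003 -0.012 0.165 0.0" --pt "0 0 0 0.003 -0.012 0.165 0.0" --pt "0 0 0 0.003 -0.012 0.165 0.0" --pt "0 0 0 0.003 -0.012 0.165 0.0" --pt "0 0 0 0.003 -0.012 0.165 0.0" --pt "0 0 0 0.003 -0.012 0.165 0.0" --force 40

```text
clock: 22.23
eef_pos: [0.6078, -0.1429, 0.0515]
tool_rot: [[-0.997, -0.077, 0.002], [-0.077, 0.997, -0.001], [-0.002, -0.001, -1.0]]
force: [-1.2, -0.2, 3.9]
width: 0.0206
```

Emit:
apply_moves --pt "0 0 0 0 0 -0.04 0.0" --pt "0 0 0 0 0 -0.08 0.0" --pt "0 0 0 0 0 -0.12 0.0" --pt "0 0 0 0 0 -0.16 0.0" --pt "0 0 0 0 0 -0.165 0.0" --pt "0 0 0 0 0 -0.165 0.0"

```text
clock: 22.73
eef_pos: [0.609, -0.1429, 0.219]
tool_rot: [[-0.997, -0.077, 0.006], [-0.077, 0.997, -0.002], [-0.006, -0.002, -1.0]]
force: [0.2, -0.3, -1.6]
width: 0.0207
```

Run:
```python
from h import *
A=case(-.068,-.048); B=case(-.068,.048); print(A,B)
mv((*A,.215,92.4),(*A,.055,92.4))
c=cam("wrist"); cv2.imwrite("pics/w13.png",c["img"][:,:,::-1])
```

```text
[0.46477537 0.13298717] [0.46074456 0.22890251]
tcp [ 0.609  -0.1429  0.219 ] yawY 94.41 F [ 0.2 -0.3 -1.6] w 0.0207 t 22.7333
[-0.1, 0.4, 2.0, 0.1226, 0.2861, 0.0026]
[-0.1, 0.4, 2.0, 0.1237, 0.2865, 0.1626]
```

View pics/w13.png

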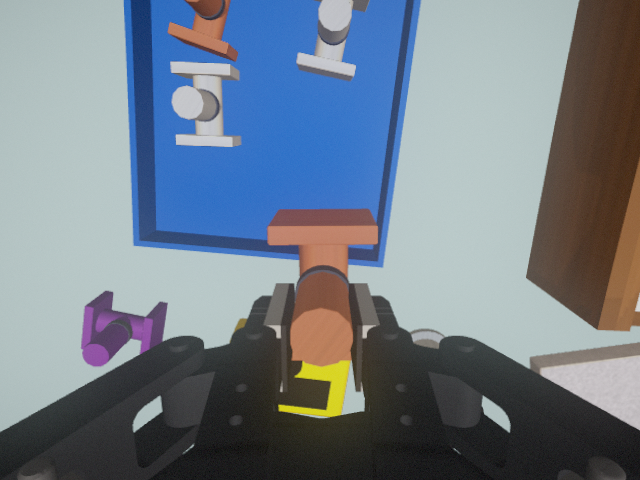

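The tee is held: width is 20.7 mm, it carries about 1.6 N, and it hangs level.

Emit:
apply_moves --pt "0 0 2 0.015 0.036 0 0" --pt "0 0 2 0.03 0.072 0 0" --pt "0 0 2 0.046 0.108 0 0" --pt "0 0 2 0.062 0.144 0 0" --pt "0 0 2 0.078 0.18 0 0" --pt "0 0 2 0.094 0.216 0 0" --pt "0 0 2 0.11 0.252 0 0" --pt "0 0 2 0.123 0.286 0 0" --pt "0 0 2 0.123 0.286 0 0" --pt "0 0 2 0.123 0.286 0 0" --pt "0 0 2 0.123 0.286 0 0"

```text
clock: 23.7
eef_pos: [0.4617, 0.1318, 0.2139]
tool_rot: [[-0.999, -0.042, -0.002], [-0.042, 0.999, -0.001], [0.002, -0.001, -1.0]]
force: [-0.4, -0.5, -1.4]
width: 0.0207
```

Run:
```python
from h import *
A=case(-.068,-.048)
mv((*A,.054,92.4))
c=cam("wrist"); cv2.imwrite("pics/w14.png",c["img"][:,:,::-1])
```

```text
tcp [0.4617 0.1318 0.2139] yawY 92.43 F [-0.4 -0.5 -1.4] w 0.0207 t 23.7
[-0.1, -0.1, 0.0, -0.0035, 0.0012, 0.1599]
```

View pics/w14.png

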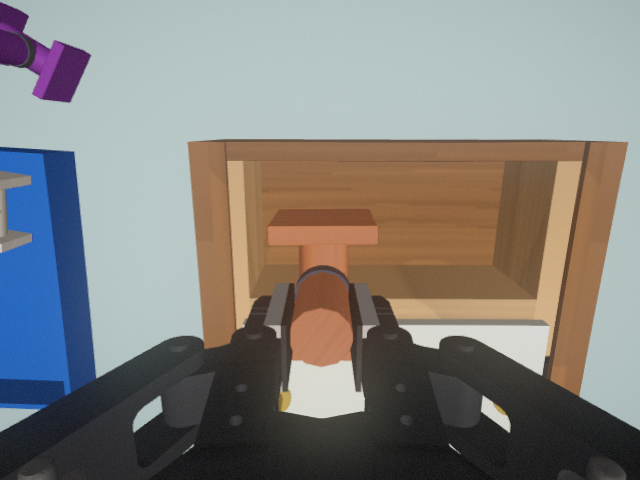

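Emit:
apply_moves --pt "0 0 0 -0.0035 0.001 0.03 0" --pt "0 0 0 -0.0035 0.001 0.06 0" --pt "0 0 0 -0.0035 0.001 0.09 0" --pt "0 0 0 -0.0035 0.001 0.12 0" --pt "0 0 0 -0.0035 0.001 0.145 0" --pt "0 0 0 -0.0035 0.001 0.156 0" --pt "0 0 0 -0.0035 0.001 0.16 0" --pt "0 0 0 -0.0035 0.001 0.16 0"

```text
clock: 24.42
eef_pos: [0.4658, 0.1332, 0.0547]
tool_rot: [[-0.999, -0.041, -0.002], [-0.041, 0.999, -0.0], [0.002, -0.0, -1.0]]
force: [-0.5, 1.0, -0.9]
width: 0.0205
```

Run:
```python
from h import *
mv()
```

```text
tcp [0.4658 0.1332 0.0547] yawY 92.36 F [-0.5  1.  -0.9] w 0.0205 t 24.4167
```

Lower the last 2 mm, release to a partial opening, and lift.

Emit:
apply_moves --pt "0 0 0 0 0 0.0015 0" --pt "0 0 0 0 0 0.0025 0" --pt "0 0 0 0 0 0.0025 0.45" --pt "0 0 0 0 0 0.0025 0.45" --pt "0 0 0 0 0 0.0025 0.45" --pt "0 0 0 0 0 0.0025 0.45" --pt "0 0 0 0 0 -0.02 0.45" --pt "0 0 0 0 0 -0.05 0.45" --pt "0 0 0 0 0 -0.09 0.45" --pt "0 0 0 0 0 -0.13 0.45" --pt "0 0 0 0 0 -0.16 0.45" --pt "0 0 0 0 0 -0.16 0.45"

```text
clock: 25.42
eef_pos: [0.469, 0.136, 0.2215]
tool_rot: [[-0.999, -0.043, 0.01], [-0.043, 0.999, 0.002], [-0.01, 0.002, -1.0]]
force: [1.0, 0.6, 0.1]
width: 0.0384
```

Run:
```python
from h import *
mv((.4621,-.2371,.215,75))
c=cam("wrist"); cv2.imwrite("pics/w15.png",c["img"][:,:,::-1])
c=cam("top"); crop(c,330,140,470,350,3,"cr15.png")
```

```text
tcp [0.469  0.136  0.2215] yawY 92.44 F [1.  0.6 0.1] w 0.0384 t 25.4167
[0.2, 0.6, 17.4, 0.0228, -0.3724, 0.0057]
```

View pics/w15.png

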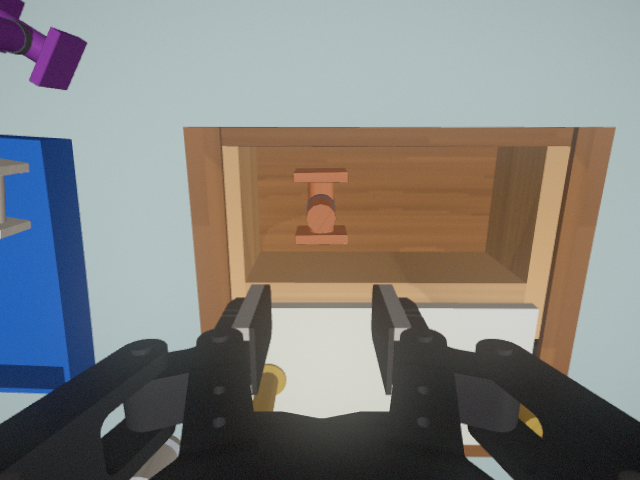

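View pics/cr15.png

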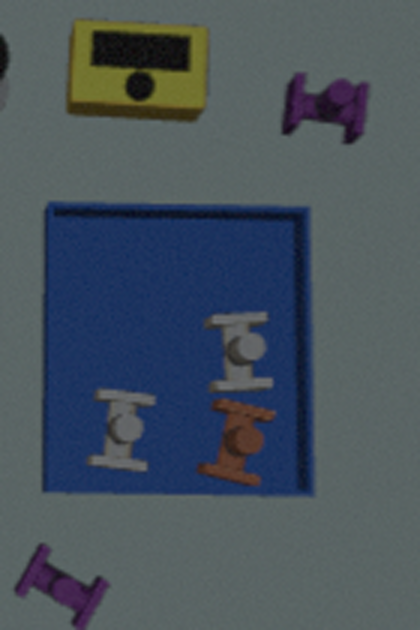

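Emit:
apply_moves --pt "0 0 2 0.002 -0.04 0 0.5" --pt "0 0 4 0.004 -0.08 0 0.5" --pt "0 0 6 0.007 -0.12 0 0.5" --pt "0 0 8 0.01 -0.16 0 0.5" --pt "0 0 10 0.012 -0.2 0 0.5" --pt "0 0 12 0.014 -0.24 0 0.5" --pt "0 0 14 0.017 -0.28 0 0.5" --pt "0 0 16 0.019 -0.32 0 0.5" --pt "0 0 18 0.021 -0.36 0 0.5" --pt "0 0 18 0.022 -0.372 0 0.5" --pt "0 0 18 0.022 -0.372 0 0.5" --pt "0 0 18 0.022 -0.372 0 0.5"

```text
clock: 26.52
eef_pos: [0.4587, -0.2383, 0.2138]
tool_rot: [[-0.963, 0.269, -0.002], [0.269, 0.963, 0.002], [0.003, 0.001, -1.0]]
force: [0.5, 1.0, 0.6]
width: 0.0425
```

Run:
```python
from h import *
mv((.4621,-.2371,.05,74))
c=cam("wrist"); cv2.imwrite("pics/w16.png",c["img"][:,:,::-1]); print(proj(c,[(.4621,-.2371,.075)]))
```

```text
tcp [ 0.4587 -0.2383  0.2138] yawY 74.38 F [0.5 1.  0.6] w 0.0425 t 26.5167
[0.1, -0.2, 0.4, -0.0034, 0.0019, 0.1638]
[[324.13855552 228.3756372 ]]
```

View pics/w16.png

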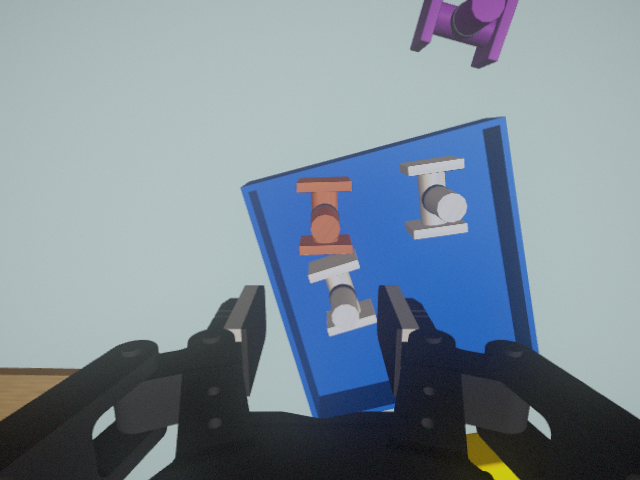

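Emit:
apply_moves --pt "0 0 0 -0.0025 0.002 0.04 0.45" --pt "0 0 0 -0.0025 0.002 0.08 0.45" --pt "0 0 0 -0.0025 0.002 0.12 0.45" --pt "0 0 0 -0.0025 0.002 0.145 0.45" --pt "0 0 0 -0.0025 0.002 0.164 0.45" --pt "0 0 0 -0.0025 0.002 0.164 0.45" --pt "0 0 0 -0.0025 0.002 0.164 0.0" --pt "0 0 0 -0.0025 0.002 0.164 0.0" --pt "0 0 0 -0.0025 0.002 0.164 0.0" --pt "0 0 0 -0.0025 0.002 0.164 0.0" --pt "0 0 0 -0.0025 0.002 0.164 0.0" --pt "0 0 0 -0.0025 0.002 0.164 0.0" --force 40

```text
clock: 27.57
eef_pos: [0.4628, -0.2377, 0.052]
tool_rot: [[-0.963, 0.269, 0.001], [0.269, 0.963, -0.001], [-0.001, -0.0, -1.0]]
force: [-0.3, 0.2, -1.6]
width: 0.0206
```

Emit:
apply_moves --pt "0 0 0 0 0 -0.03 0.0" --pt "0 0 0 0 0 -0.06 0.0" --pt "0 0 0 0 0 -0.1 0.0" --pt "0 0 0 0 0 -0.14 0.0" --pt "0 0 0 0 0 -0.165 0.0" --pt "0 0 0 0 0 -0.165 0.0" --pt "0 0 0 0 0 -0.165 0.0"

```text
clock: 28.15
eef_pos: [0.4633, -0.2379, 0.218]
tool_rot: [[-0.963, 0.269, 0.003], [0.269, 0.963, -0.002], [-0.004, -0.002, -1.0]]
force: [-0.4, -0.3, -1.9]
width: 0.0205
```

Run:
```python
from h import *
B=case(-.068,.05)
mv((*B,.215,92.4))
c=cam("wrist"); cv2.imwrite("pics/w17.png",c["img"][:,:,::-1])
```

```text
tcp [ 0.4633 -0.2379  0.218 ] yawY 74.4 F [-0.4 -0.3 -1.9] w 0.0205 t 28.15
[-0.1, 0.2, -18.0, 0.1286, 0.4508, 0.0018]
```

View pics/w17.png

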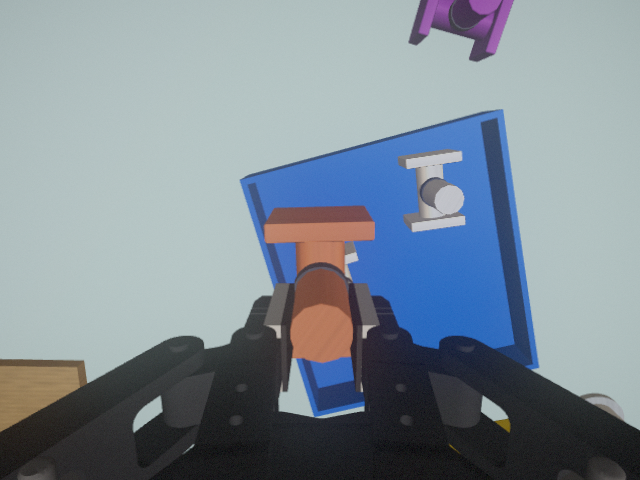

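Emit:
apply_moves --pt "0 0 -2 0.01 0.035 0 0" --pt "0 0 -4 0.021 0.073 0 0" --pt "0 0 -6 0.032 0.111 0 0" --pt "0 0 -8 0.043 0.149 0 0" --pt "0 0 -10 0.054 0.187 0 0" --pt "0 0 -12 0.064 0.225 0 0" --pt "0 0 -14 0.075 0.263 0 0" --pt "0 0 -16 0.086 0.301 0 0" --pt "0 0 -18 0.097 0.339 0 0" --pt "0 0 -18 0.108 0.377 0 0" --pt "0 0 -18 0.118 0.415 0 0" --pt "0 0 -18 0.127 0.445 0 0" --pt "0 0 -18 0.1286 0.451 0 0" --pt "0 0 -18 0.1286 0.451 0 0" --pt "0 0 -18 0.1286 0.451 0 0"

```text
clock: 29.45
eef_pos: [0.4589, 0.2306, 0.2147]
tool_rot: [[-0.999, -0.043, -0.003], [-0.043, 0.999, -0.002], [0.003, -0.001, -1.0]]
force: [0.1, -0.2, -1.6]
width: 0.0207
```

Run:
```python
from h import *
B=case(-.068,.05)
mv((*B,.055,92.4))
c=cam("wrist"); cv2.imwrite("pics/w18.png",c["img"][:,:,::-1])
```

```text
tcp [0.4589 0.2306 0.2147] yawY 92.48 F [ 0.1 -0.2 -1.6] w 0.0207 t 29.45
[-0.1, -0.2, 0.1, -0.0022, 0.0004, 0.1597]
```

View pics/w18.png

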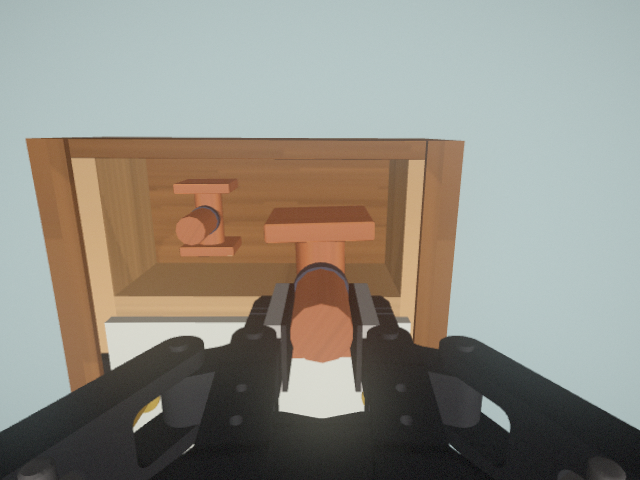

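Emit:
apply_moves --pt "0 0 0 -0.002 0 0.03 0" --pt "0 0 0 -0.002 0 0.06 0" --pt "0 0 0 -0.002 0 0.09 0" --pt "0 0 0 -0.002 0 0.12 0" --pt "0 0 0 -0.002 0 0.145 0" --pt "0 0 0 -0.002 0 0.156 0" --pt "0 0 0 -0.002 0 0.1595 0" --pt "0 0 0 -0.002 0 0.1605 0" --pt "0 0 0 -0.002 0 0.1615 0" --pt "0 0 0 -0.002 0 0.1615 0"

```text
clock: 30.33
eef_pos: [0.4627, 0.2319, 0.0561]
tool_rot: [[-0.999, -0.042, 0.002], [-0.042, 0.999, 0.001], [-0.002, 0.001, -1.0]]
force: [-0.1, 0.5, -0.6]
width: 0.0205
```

Run:
```python
from h import *
mv()
```

```text
tcp [0.4627 0.2319 0.0561] yawY 92.4 F [-0.1  0.5 -0.6] w 0.0205 t 30.3333
```

Emit:
apply_moves --pt "0 0 0 0 0 0.0015 0" --pt "0 0 0 0 0 0.003 0" --pt "0 0 0 0 0 0.003 0" --pt "0 0 0 0 0 0.003 0.45" --pt "0 0 0 0 0 0.003 0.45" --pt "0 0 0 0 0 0.003 0.45" --pt "0 0 0 0 0 0.003 0.45" --pt "0 0 0 0 0 -0.02 0.45" --pt "0 0 0 0 0 -0.05 0.45" --pt "0 0 0 0 0 -0.09 0.45" --pt "0 0 0 0 0 -0.13 0.45" --pt "0 0 0 0 0 -0.16 0.45" --pt "0 0 0 0 0 -0.16 0.0" --pt "0 0 0 0 0 -0.16 0.0"

```text
clock: 31.5
eef_pos: [0.4627, 0.2322, 0.2165]
tool_rot: [[-0.999, -0.042, 0.004], [-0.042, 0.999, 0.001], [-0.004, 0.001, -1.0]]
force: [-0.4, -1.3, -0.2]
width: 0.0153
```

Run:
```python
from h import *
P=case(.088,.09); mv((*P,.215,92.4))
c=cam("wrist"); cv2.imwrite("pics/w19.png",c["img"][:,:,::-1])
c=cam("scene"); crop(c,170,170,520,370,2.2,"s19.png")
```

```text
tcp [0.4627 0.2322 0.2165] yawY 92.4 F [-0.4 -1.3 -0.2] w 0.0153 t 31.5
[0.0, 0.2, 0.0, -0.1539, 0.0388, 0.0022]
```

View pics/w19.png

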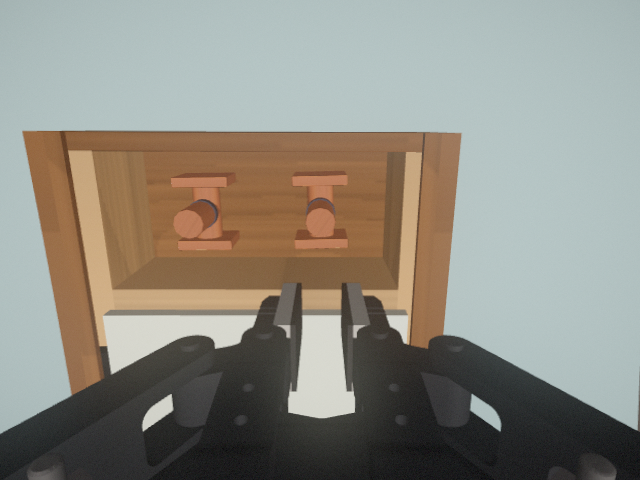

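View pics/s19.png

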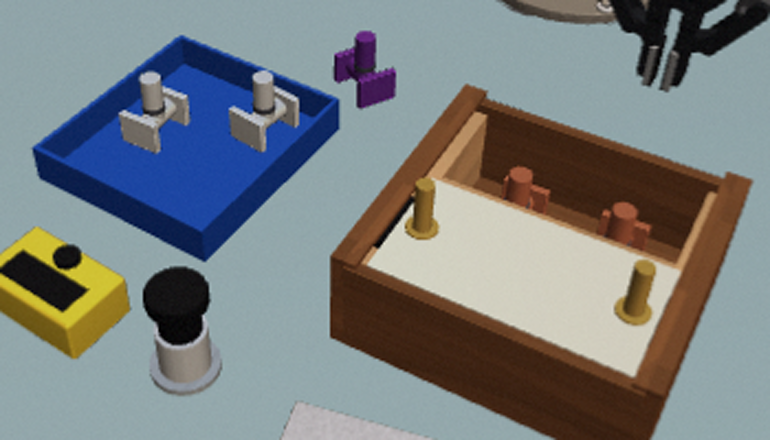

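Both copper tees stand upright in the compartment, and the crate holds only the two silver ones. Next I'll shut the cover, pushing from the far side.

Emit:
apply_moves --pt "0 0 0 -0.04 0.01 0 0" --pt "0 0 0 -0.078 0.02 0 0" --pt "0 0 0 -0.116 0.03 0 0" --pt "0 0 0 -0.154 0.039 0 0" --pt "0 0 0 -0.154 0.039 0 0" --pt "0 0 0 -0.154 0.039 0.002 0" --pt "0 0 0 -0.154 0.039 0.002 0"

```text
clock: 32.18
eef_pos: [0.6123, 0.2771, 0.2102]
tool_rot: [[-0.999, -0.044, -0.004], [-0.044, 0.999, -0.001], [0.004, -0.001, -1.0]]
force: [-0.6, 0.3, -0.4]
width: 0.0001
```

Run:
```python
from h import *
P=case(.088,.09);Q=case(.065,.09); mv((*P,.115,92.4),(*Q,.115,92.4))
c=cam("wrist"); cv2.imwrite("pics/w20.png",c["img"][:,:,::-1])
```

```text
tcp [0.6123 0.2771 0.2102] yawY 92.5 F [-0.6  0.3 -0.4] w 0.0001 t 32.1833
[-0.1, -0.2, 0.1, -0.0029, 0.0003, 0.0951]
[-0.1, -0.2, 0.1, 0.0201, 0.0004, 0.0952]
```

View pics/w20.png

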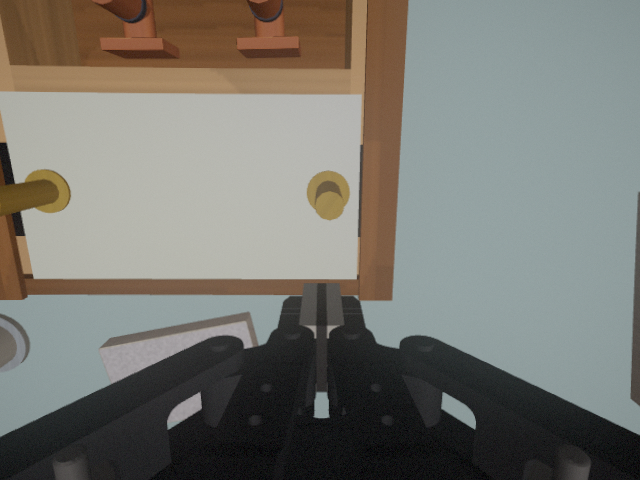

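Emit:
apply_moves --pt "0 0 0 -0.003 0 0.04 0" --pt "0 0 0 -0.003 0 0.08 0" --pt "0 0 0 -0.003 0 0.095 0" --pt "0 0 0 -0.003 0 0.095 0" --pt "0 0 0 0.004 0 0.095 0" --pt "0 0 0 0.008 0 0.095 0" --pt "0 0 0 0.012 0 0.095 0" --pt "0 0 0 0.016 0 0.095 0" --pt "0 0 0 0.02 0 0.095 0" --pt "0 0 0 0.02 0 0.095 0"

```text
clock: 33.07
eef_pos: [0.5954, 0.2771, 0.1203]
tool_rot: [[-0.999, -0.042, 0.005], [-0.042, 0.999, 0.002], [-0.005, 0.002, -1.0]]
force: [3.3, 0.9, 2.5]
width: 0.0
```

Run:
```python
from h import *
mv(); print(local(ctrl.state()["eef_pos"]))
```

```text
tcp [0.5954 0.2771 0.1203] yawY 92.42 F [3.3 0.9 2.5] w 0.0 t 33.0667
[0.06858823 0.09052416]
```

Emit:
apply_moves --pt "0 0 0 -0.01 0 0 0" --pt "0 0 0 -0.018 0 0.003 0" --pt "0 0 0 -0.018 -0.04 0.003 0" --pt "0 0 0 -0.018 -0.08 0.003 0" --pt "0 0 0 -0.018 -0.12 0.003 0" --pt "0 0 0 -0.018 -0.16 0.003 0" --pt "0 0 0 -0.018 -0.18 0.003 0" --pt "0 0 0 -0.018 -0.18 0.003 0" --pt "0 0 0 -0.011 -0.18 0.003 0" --pt "0 0 0 -0.006 -0.18 0.003 0" --pt "0 0 0 -0.002 -0.18 0.003 0" --pt "0 0 0 0.002 -0.18 0.003 0" --pt "0 0 0 0.006 -0.18 0.003 0" --pt "0 0 0 0.01 -0.18 0.003 0" --pt "0 0 0 0.014 -0.18 0.003 0" --pt "0 0 0 0.014 -0.18 0.003 0"

```text
clock: 34.4
eef_pos: [0.5867, 0.0962, 0.1149]
tool_rot: [[-0.999, -0.043, -0.0], [-0.043, 0.999, -0.0], [0.0, -0.0, -1.0]]
force: [-0.2, -0.5, -0.4]
width: -0.0
```

Run:
```python
from h import *
mv(); print(local(ctrl.state()["eef_pos"]))
c=cam("scene"); crop(c,320,170,520,350,4,"s21.png")
```

```text
tcp [0.5867 0.0962 0.1149] yawY 92.46 F [-0.2 -0.5 -0.4] w -0.0 t 34.4
[ 0.05231639 -0.08991821]
```

View pics/s21.png

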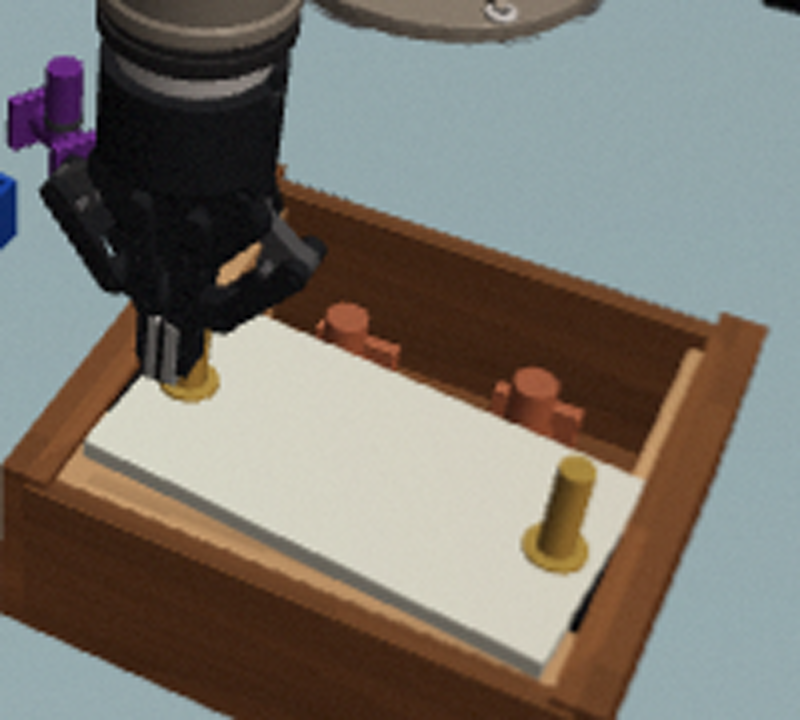

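Emit:
apply_moves --pt "0 0 0 -0.012 0 0 0" --pt "0 0 0 -0.025 0 0 0" --pt "0 0 0 -0.025 0.04 0 0" --pt "0 0 0 -0.025 0.08 0 0" --pt "0 0 0 -0.025 0.12 0 0" --pt "0 0 0 -0.025 0.16 0 0" --pt "0 0 0 -0.025 0.18 0 0" --pt "0 0 0 -0.025 0.18 0 0" --pt "0 0 0 -0.017 0.18 0 0" --pt "0 0 0 -0.012 0.18 0 0" --pt "0 0 0 -0.007 0.18 0 0" --pt "0 0 0 -0.002 0.18 0 0" --pt "0 0 0 0.003 0.18 0 0" --pt "0 0 0 0.007 0.18 0 0" --pt "0 0 0 0.01 0.18 0 0" --pt "0 0 0 0.01 0.18 0 0"

```text
clock: 35.78
eef_pos: [0.5692, 0.2748, 0.1148]
tool_rot: [[-0.999, -0.043, -0.001], [-0.043, 0.999, -0.001], [0.001, -0.001, -1.0]]
force: [0.2, 0.9, 0.7]
width: 0.0
```

Emit:
apply_moves --pt "0 0 0 -0.012 0 0 0" --pt "0 0 0 -0.024 0 0 0" --pt "0 0 0 -0.024 -0.04 0 0" --pt "0 0 0 -0.024 -0.08 0 0" --pt "0 0 0 -0.024 -0.12 0 0" --pt "0 0 0 -0.024 -0.16 0 0" --pt "0 0 0 -0.024 -0.18 0 0" --pt "0 0 0 -0.024 -0.18 0 0" --pt "0 0 0 -0.016 -0.18 0 0" --pt "0 0 0 -0.011 -0.18 0 0" --pt "0 0 0 -0.006 -0.18 0 0" --pt "0 0 0 -0.001 -0.18 0 0" --pt "0 0 0 0.004 -0.18 0 0" --pt "0 0 0 0.008 -0.18 0 0" --pt "0 0 0 0.012 -0.18 0 0" --pt "0 0 0 0.012 -0.18 0 0"

```text
clock: 37.12
eef_pos: [0.5652, 0.096, 0.1152]
tool_rot: [[-0.999, -0.044, 0.001], [-0.044, 0.999, 0.001], [-0.001, 0.001, -1.0]]
force: [1.0, 0.8, 0.8]
width: 0.0001
```

Run:
```python
from h import *
mv(); print(local(ctrl.state()["eef_pos"]))
c=cam("scene"); crop(c,320,170,520,350,4,"s22.png")
```

```text
tcp [0.5652 0.096  0.1152] yawY 92.5 F [1.  0.8 0.8] w 0.0001 t 37.1167
[ 0.03082269 -0.08920107]
```

View pics/s22.png

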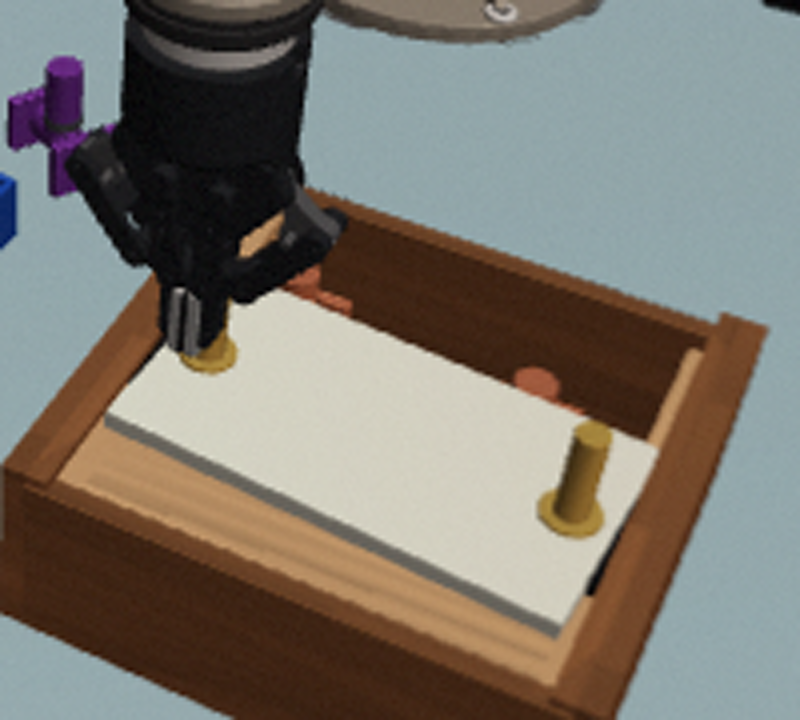

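Emit:
apply_moves --pt "0 0 0 -0.012 0 0 0" --pt "0 0 0 -0.024 0 0 0" --pt "0 0 0 -0.024 0.04 0 0" --pt "0 0 0 -0.024 0.08 0 0" --pt "0 0 0 -0.024 0.12 0 0" --pt "0 0 0 -0.024 0.16 0 0" --pt "0 0 0 -0.024 0.18 0 0" --pt "0 0 0 -0.024 0.18 0 0" --pt "0 0 0 -0.016 0.18 0 0" --pt "0 0 0 -0.011 0.18 0 0" --pt "0 0 0 -0.006 0.18 0 0" --pt "0 0 0 -0.001 0.18 0 0" --pt "0 0 0 0.004 0.18 0 0" --pt "0 0 0 0.008 0.18 0 0" --pt "0 0 0 0.012 0.18 0 0" --pt "0 0 0 0.012 0.18 0 0"

```text
clock: 38.5
eef_pos: [0.5451, 0.2738, 0.1149]
tool_rot: [[-0.999, -0.043, -0.0], [-0.043, 0.999, -0.001], [0.001, -0.001, -1.0]]
force: [-0.1, 0.4, -0.3]
width: 0.0001
```

Emit:
apply_moves --pt "0 0 0 -0.012 0 0 0" --pt "0 0 0 -0.024 0 0 0" --pt "0 0 0 -0.024 -0.04 0 0" --pt "0 0 0 -0.024 -0.08 0 0" --pt "0 0 0 -0.024 -0.12 0 0" --pt "0 0 0 -0.024 -0.16 0 0" --pt "0 0 0 -0.024 -0.18 0 0" --pt "0 0 0 -0.024 -0.18 0 0" --pt "0 0 0 -0.016 -0.18 0 0" --pt "0 0 0 -0.011 -0.18 0 0" --pt "0 0 0 -0.006 -0.18 0 0" --pt "0 0 0 -0.001 -0.18 0 0" --pt "0 0 0 0.004 -0.18 0 0" --pt "0 0 0 0.008 -0.18 0 0" --pt "0 0 0 0.012 -0.18 0 0" --pt "0 0 0 0.012 -0.18 0 0"

```text
clock: 39.83
eef_pos: [0.5408, 0.0943, 0.115]
tool_rot: [[-0.999, -0.043, -0.0], [-0.043, 0.999, -0.0], [0.0, -0.0, -1.0]]
force: [0.8, 0.6, -0.0]
width: -0.0003
```

Run:
```python
from h import *
mv(); print(local(ctrl.state()["eef_pos"]))
```

```text
tcp [0.5408 0.0943 0.115 ] yawY 92.47 F [ 0.8  0.6 -0. ] w -0.0003 t 39.8333
[ 0.00635788 -0.08985804]
```

Same pair again.

Emit:
apply_moves --pt "0 0 0 -0.012 0 0 0" --pt "0 0 0 -0.024 0 0 0" --pt "0 0 0 -0.024 0.04 0 0" --pt "0 0 0 -0.024 0.08 0 0" --pt "0 0 0 -0.024 0.12 0 0" --pt "0 0 0 -0.024 0.16 0 0" --pt "0 0 0 -0.024 0.18 0 0" --pt "0 0 0 -0.024 0.18 0 0" --pt "0 0 0 -0.016 0.18 0 0" --pt "0 0 0 -0.011 0.18 0 0" --pt "0 0 0 -0.006 0.18 0 0" --pt "0 0 0 -0.001 0.18 0 0" --pt "0 0 0 0.004 0.18 0 0" --pt "0 0 0 0.008 0.18 0 0" --pt "0 0 0 0.012 0.18 0 0" --pt "0 0 0 0.012 0.18 0 0"

```text
clock: 41.17
eef_pos: [0.5212, 0.2728, 0.1149]
tool_rot: [[-0.999, -0.043, -0.0], [-0.043, 0.999, -0.001], [0.0, -0.001, -1.0]]
force: [-0.0, 0.6, -0.3]
width: 0.0
```

Emit:
apply_moves --pt "0 0 0 -0.012 0 0 0" --pt "0 0 0 -0.024 0 0 0" --pt "0 0 0 -0.024 -0.04 0 0" --pt "0 0 0 -0.024 -0.08 0 0" --pt "0 0 0 -0.024 -0.12 0 0" --pt "0 0 0 -0.024 -0.16 0 0" --pt "0 0 0 -0.024 -0.18 0 0" --pt "0 0 0 -0.024 -0.18 0 0" --pt "0 0 0 -0.016 -0.18 0 0" --pt "0 0 0 -0.011 -0.18 0 0" --pt "0 0 0 -0.006 -0.18 0 0" --pt "0 0 0 -0.001 -0.18 0 0" --pt "0 0 0 0.004 -0.18 0 0" --pt "0 0 0 0.008 -0.18 0 0" --pt "0 0 0 0.012 -0.18 0 0" --pt "0 0 0 0.012 -0.18 0 0"

```text
clock: 42.5
eef_pos: [0.5168, 0.0934, 0.1149]
tool_rot: [[-0.999, -0.043, -0.0], [-0.043, 0.999, -0.0], [0.0, -0.0, -1.0]]
force: [0.5, 0.3, 0.7]
width: 0.0001
```

Run:
```python
from h import *
mv(); print(local(ctrl.state()["eef_pos"]))
c=cam("scene"); crop(c,320,170,520,350,4,"s23.png")
```

```text
tcp [0.5168 0.0934 0.1149] yawY 92.48 F [0.5 0.3 0.7] w 0.0001 t 42.5
[-0.01768265 -0.08976087]
```

View pics/s23.png

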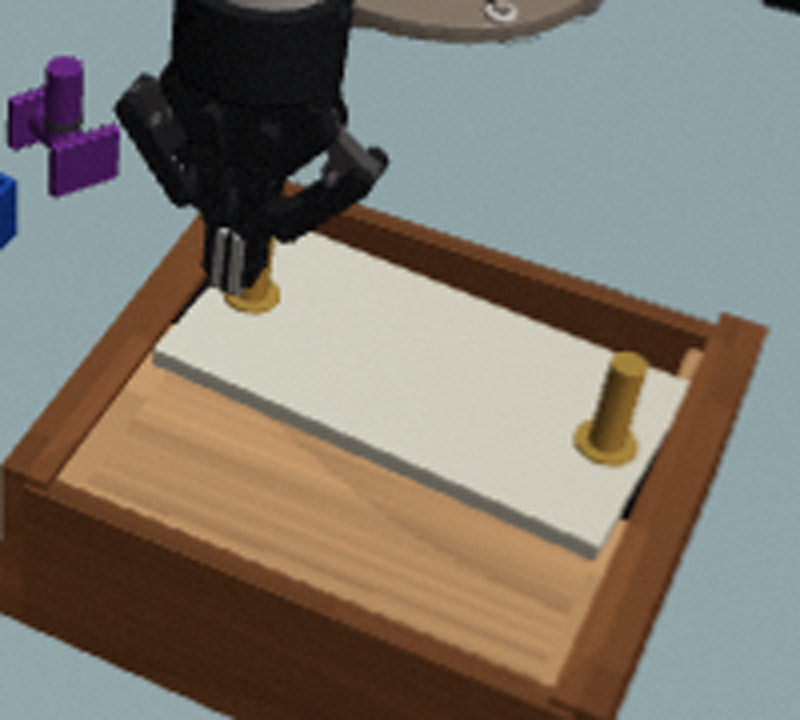

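Emit:
apply_moves --pt "0 0 0 -0.012 0 0 0" --pt "0 0 0 -0.024 0 0 0" --pt "0 0 0 -0.024 0.04 0 0" --pt "0 0 0 -0.024 0.08 0 0" --pt "0 0 0 -0.024 0.12 0 0" --pt "0 0 0 -0.024 0.16 0 0" --pt "0 0 0 -0.024 0.18 0 0" --pt "0 0 0 -0.024 0.18 0 0" --pt "0 0 0 -0.016 0.18 0 0" --pt "0 0 0 -0.011 0.18 0 0" --pt "0 0 0 -0.006 0.18 0 0" --pt "0 0 0 -0.001 0.18 0 0" --pt "0 0 0 0.004 0.18 0 0" --pt "0 0 0 0.008 0.18 0 0" --pt "0 0 0 0.012 0.18 0 0" --pt "0 0 0 0.012 0.18 0 0"

```text
clock: 43.88
eef_pos: [0.4972, 0.2718, 0.1149]
tool_rot: [[-0.999, -0.043, -0.0], [-0.043, 0.999, -0.001], [0.0, -0.001, -1.0]]
force: [-0.3, -0.0, -0.5]
width: -0.0
```

Emit:
apply_moves --pt "0 0 0 -0.012 0 0 0" --pt "0 0 0 -0.024 0 0 0" --pt "0 0 0 -0.024 -0.04 0 0" --pt "0 0 0 -0.024 -0.08 0 0" --pt "0 0 0 -0.024 -0.12 0 0" --pt "0 0 0 -0.024 -0.16 0 0" --pt "0 0 0 -0.024 -0.18 0 0" --pt "0 0 0 -0.024 -0.18 0 0" --pt "0 0 0 -0.016 -0.18 0 0" --pt "0 0 0 -0.011 -0.18 0 0" --pt "0 0 0 -0.006 -0.18 0 0" --pt "0 0 0 -0.001 -0.18 0 0" --pt "0 0 0 0.002 -0.18 0 0" --pt "0 0 0 0.005 -0.18 0 0" --pt "0 0 0 0.007 -0.18 0 0" --pt "0 0 0 0.007 -0.18 0 0"

```text
clock: 45.22
eef_pos: [0.4983, 0.0927, 0.115]
tool_rot: [[-0.999, -0.043, 0.0], [-0.043, 0.999, 0.0], [-0.0, 0.0, -1.0]]
force: [0.4, 0.7, 0.1]
width: 0.0001
```

Run:
```python
from h import *
mv(); print(local(ctrl.state()["eef_pos"]))
```

```text
tcp [0.4983 0.0927 0.115 ] yawY 92.47 F [0.4 0.7 0.1] w 0.0001 t 45.2167
[-0.03616482 -0.0896618 ]
```

Emit:
apply_moves --pt "0 0 0 0.002 0 0 0" --pt "0 0 0 0.004 0 0 0" --pt "0 0 0 0.004 0 0 0"

```text
clock: 45.47
eef_pos: [0.496, 0.0922, 0.1153]
tool_rot: [[-0.999, -0.042, 0.003], [-0.042, 0.999, 0.001], [-0.003, 0.001, -1.0]]
force: [6.2, 2.1, -2.3]
width: -0.0001
```

Emit:
apply_moves --pt "0 0 0 -0.01 0 0 0" --pt "0 0 0 -0.02 0 0 0" --pt "0 0 0 -0.02 0.04 0 0" --pt "0 0 0 -0.02 0.08 0 0" --pt "0 0 0 -0.02 0.12 0 0" --pt "0 0 0 -0.02 0.16 0 0" --pt "0 0 0 -0.02 0.18 0 0" --pt "0 0 0 -0.02 0.18 0 0" --pt "0 0 0 -0.014 0.18 0 0" --pt "0 0 0 -0.01 0.18 0 0" --pt "0 0 0 -0.007 0.18 0 0" --pt "0 0 0 -0.004 0.18 0 0" --pt "0 0 0 -0.002 0.18 0 0" --pt "0 0 0 0.0 0.18 0 0" --pt "0 0 0 0.0 0.18 0 0"

```text
clock: 46.72
eef_pos: [0.4883, 0.2703, 0.115]
tool_rot: [[-0.999, -0.041, 0.002], [-0.041, 0.999, -0.001], [-0.002, -0.001, -1.0]]
force: [5.2, -0.8, -3.7]
width: -0.0005
```

Run:
```python
from h import *
mv(); print(local(ctrl.state()["eef_pos"]))
```

```text
tcp [0.4883 0.2703 0.115 ] yawY 92.32 F [ 5.2 -0.8 -3.7] w -0.0005 t 46.7167
[-0.0386871   0.08817446]
```

Emit:
apply_moves --pt "0 0 0 0.001 0 0 0" --pt "0 0 0 0.002 0 0 0" --pt "0 0 0 0.002 0 0 0"

```text
clock: 46.97
eef_pos: [0.4881, 0.2703, 0.1154]
tool_rot: [[-0.999, -0.04, 0.005], [-0.04, 0.999, -0.0], [-0.004, -0.0, -1.0]]
force: [8.4, -2.2, -1.7]
width: 0.0002
```

Emit:
apply_moves --pt "0 0 0 -0.008 0 0 0" --pt "0 0 0 -0.014 0 0 0" --pt "0 0 0 -0.014 -0.04 0 0" --pt "0 0 0 -0.014 -0.08 0 0" --pt "0 0 0 -0.014 -0.12 0 0" --pt "0 0 0 -0.014 -0.16 0 0" --pt "0 0 0 -0.014 -0.178 0 0" --pt "0 0 0 -0.014 -0.178 0 0" --pt "0 0 0 -0.009 -0.178 0 0" --pt "0 0 0 -0.006 -0.178 0 0" --pt "0 0 0 -0.003 -0.178 0 0" --pt "0 0 0 -0.001 -0.178 0 0" --pt "0 0 0 0.0 -0.178 0 0" --pt "0 0 0 0.0 -0.178 0 0"

```text
clock: 48.13
eef_pos: [0.495, 0.0958, 0.1159]
tool_rot: [[-0.999, -0.045, 0.006], [-0.045, 0.999, 0.002], [-0.006, 0.002, -1.0]]
force: [6.7, 1.0, -2.7]
width: 0.0002
```

Run:
```python
from h import *
mv(); print(local(ctrl.state()["eef_pos"]))
```

```text
tcp [0.495  0.0958 0.1159] yawY 92.56 F [ 6.7  1.  -2.7] w 0.0002 t 48.1333
[-0.03938917 -0.08638026]
```

Both ends are firmly against the wall. I'll retreat, lift and look.

Emit:
apply_moves --pt "0 0 0 -0.01 0 0 0" --pt "0 0 0 -0.02 0 0 0" --pt "0 0 0 -0.02 0 -0.04 0" --pt "0 0 0 -0.02 0 -0.08 0" --pt "0 0 0 -0.02 -0.03 -0.115 0" --pt "0 0 0 -0.02 -0.07 -0.115 0" --pt "0 0 0 -0.02 -0.11 -0.115 0" --pt "0 0 0 -0.02 -0.15 -0.115 0" --pt "0 0 0 -0.02 -0.19 -0.115 0" --pt "0 0 0 -0.02 -0.23 -0.115 0" --pt "0 0 0 -0.02 -0.26 -0.115 0" --pt "0 0 0 -0.02 -0.26 -0.115 0"

```text
clock: 49.13
eef_pos: [0.5233, -0.1731, 0.2289]
tool_rot: [[-0.999, -0.033, -0.002], [-0.033, 0.999, -0.002], [0.002, -0.002, -1.0]]
force: [0.3, -0.5, -0.2]
width: -0.0001
```

Run:
```python
from h import *
mv()
c=cam("top"); crop(c,150,185,300,325,5,"ct30.png")
a=lambda L:[(150+u/5,185+v/5) for u,v in L]
c=cam("scene"); crop(c,120,140,520,440,2,"s30.png")
```

```text
tcp [ 0.5233 -0.1731  0.2289] yawY 91.86 F [ 0.3 -0.5 -0.2] w -0.0001 t 49.1333
```

View pics/ct30.png

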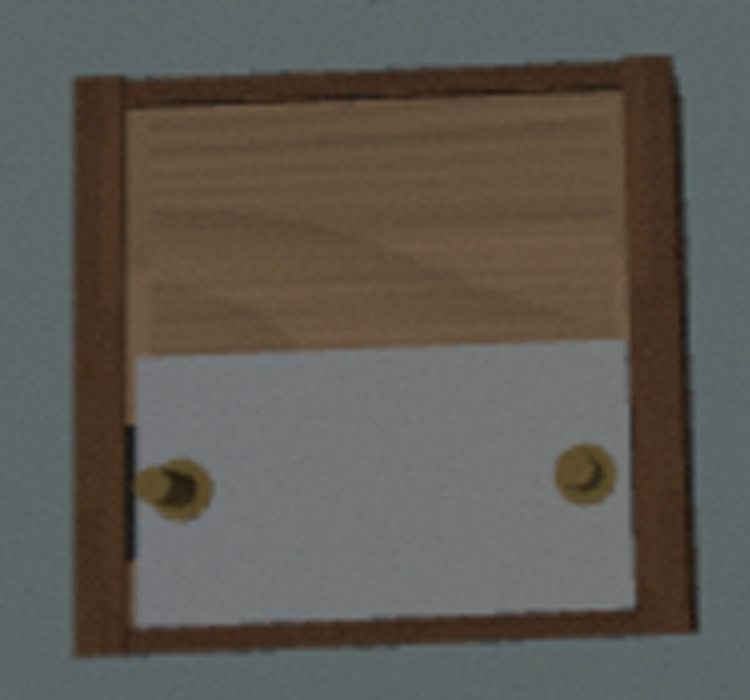

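View pics/s30.png

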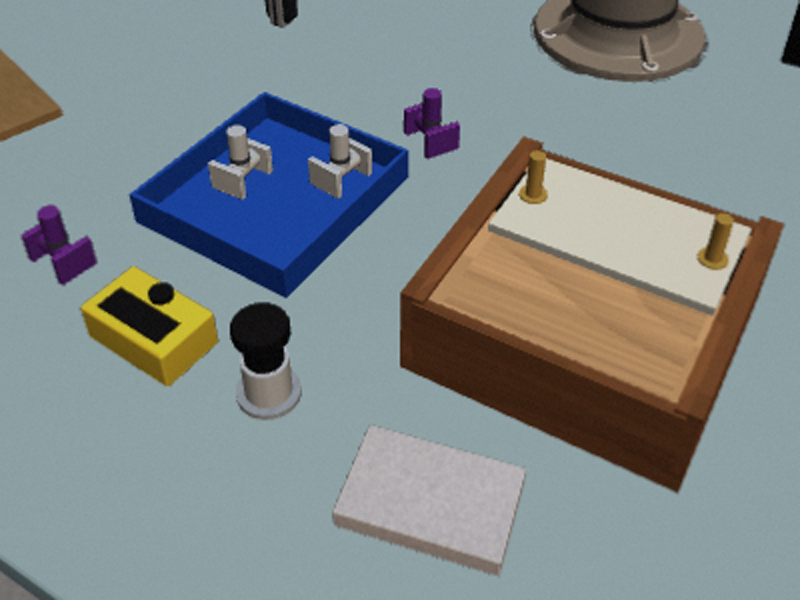

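Run:
```python
from h import *
c=cam("top")
a=lambda L:[(150+u/5,185+v/5) for u,v in L]
for p in ray(c,a([(182,490),(586,474)]),.096): print(local(p).round(4))
print(ctrl.job_done())
```

```text
[-0.0577  0.0899]
[-0.058  -0.0895]
the job is handed in; nothing more can be done
None
```

The job is done and handed in at about 49 s of the 210 s allowed. Both copper tees are in the case, and the cover is shut and square.

- **Opening:** I worked the cover open by pushing the two posts in turn, a little at each stroke. My first push, with the fingers straddling the left post, stuck at about 19 N sideways. I switched to pushing with the shut fingers. Every force I read after that stayed at or below about 10 N.
- **Tees:** Only two copper tees were present. Both were gripped by their stubs, set down upright in the compartment and released. Neither appeared to have been knocked aside. The silver tees stayed in the crate.
- **Closing:** I worked the cover shut the same way. For one stroke the right post led by about 16 mm, more than the roughly 12 mm I aimed for but short of the 18 mm jam limit.
- **Last checks:** The posts measured -57.7 mm and -58.0 mm along the case, against -58 mm for fully shut. The final pictures show the cover flush along the near wall. The valve, papers, meter and purple tees look undisturbed, and the gripper is clear of everything. I did not see the tees again once the cover was shut, but I confirmed both upright just before closing.

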